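# Chill the shot: load the chilling ball, then hold its dish turned over the glass

## Robot

A 7-joint arm with a two-finger parallel gripper is mounted at the origin on the work surface. World frame = base frame: x ahead of the robot, y to its left, z up, the work surface at z = 0. Lengths are in m, angles in degrees, forces in N, time in s.
With the tool pointing down it reaches from about 0.425 to 0.975 m from the base axis. Payload 16.7 kg.
Tool frame: the origin (TCP) lies where the fingers leave the gripper's body, on its centre line; the fingertips stand 73 mm ahead of it and the grasp point (between the pads) lies 54 mm ahead of it; z points along the fingers, y is the line along which they close (so a half turn about z gives the same grasp; the last joint's range is limited). The gripper opens to 85 mm and grips with 20 to 120 N. Pads are 22 mm wide; open, the fingers measure 114 mm over their backs; the gripper's body (76 mm by 85 mm) begins 54 mm behind the grasp point. The pads swing forward as they close: fully open they stand 13 mm farther back than shut.
Start: joints at [-83.222, 24.414, 4.234, 92.017, -1.954, 63.644, -3.845], TCP at [0.179, 0.651, 0.304] pointing down, gripper open.
Joint ranges: [-163.25, 163.25], [-28.42, 122.38], [-70.27, 78.77], [12.13, 141.07], [-58.53, 238.53], [9.26, 117.41], [-156.51, 156.51]. Speed limits (degrees/s): [108.29, 108.29, 136.94, 136.94, 172.46, 172.46, 172.46].

## Interface

Orientations are given as a 3x3 rotation matrix whose columns are the frame's x, y, z axes.
In Python, from rig import env gives the robot as it stands.
- The arm moves only by the tool servo_tool, never from a script. Its argument "commands" is a list of rows, each an object of numbers: "x", "y", "z": the shift along the tool's x, y, z in mm; "spin": the turn about the tool's z in degrees. A call has 1 to 5 rows; each row shifts and turns the commanded pose from where the row before left it, along the tool's axes as they then stand; what a row does not reach is not made up. A row lasts 1/10 s, in which the tool goes at most 50 mm and 8.59 degrees, less where a joint would pass 70% of its speed; a pose out of reach is approached as far as the arm can. A call is refused whole if a number of a shift passes 50 or a number of a turn 8.59, either way. A call with a gripper value outside its range is refused whole. "fingers" is the finger opening in mm, from 0 to 85.4, set as the call begins (left out, the last holds). The fingers move at their own pace and stop on an object; "force" is the grip in N (left out, the last holds). Time passes only in rows, so rows that do not move let the fingers close. It gives the time, the measured TCP pose, the force, the opening and the grip force at its end, in the units of the state.
- env.get_obs(): the state, without advancing time (a new reading comes with each control period).
- env.get_image(name): name is "side" or "top"; returns the picture (420x560x3 uint8, blue, green, red); there is no depth.
- env.calibration(name): a dict with "mtx" (3x3 intrinsics, pixels), "R" (3x3) and "t" (3): a world point X has camera coordinates R X + t. Camera axes: x right, y down, z forward; pixel columns grow to the right and rows downward; lengths in m; the calibration is good to about 2 mm. A picture is of the moment at which its call begins. calibration takes no time and is no camera call.
- env.hand_in(): hands the job in; it is judged then, once.
The state is a dict: "clock": time; "joint_pos": joint angles; "joint_vel": joint speeds; "joint_efforts": joint torques, N m; "ee_pos": TCP position; "orientation": TCP orientation; "force": force on the tool from outside, world axes, zero at the start; "moment": the same for the moment, N m; "width": finger opening in m; "grip_force": force on a finger pad.
Only numpy, scipy, OpenCV 4.12 (cv2) and the standard library are available. Lean on these libraries where they do the work, as an engineer would, in place of code of your own. Each camera call takes 0.05 s, during which the arm holds its last target. There are 200 camera calls.

## Task

Using the scoop, roll the brass ball into the dish on the black mat without the gripper touching the ball, and lay the scoop flat on the counter again. Then lift the dish straight up by its black grip and, keeping it level and the ball at its centre, turn it about a quarter turn clockwise (seen from above) and carry it to the glass on the scale. Finish holding it still, centred two or three centimetres above the glass with its blue lip over the blue pointer, and without disturbing the glass, tamper, tub or pitcher.

Things in the scene. Friction and masses are not known exactly. Their poses are not given: they have to be found in the camera images.
- scoop_grip (a point): Where to grip the loose scoop (140 g): middle of its straight black handle, 45 mm above the counter at rest. x points to the open mouth, z up. Handle 14 mm wide (y), 20 tall, from 31 mm ahead of here to 69 behind; heel 56 to 68 mm behind stands on the counter. Aluminium trough 31 to 103 mm ahead, 52 wide, walls from the counter to 40 mm up.
- scoop_mouth (a point): Top front edge of the scoop's floor, middle of its open mouth: 103 mm ahead of and 28 mm below scoop_grip, same axes; the trough's front corners reach 17 mm lower. The floor rises 10 degrees towards the mouth, so the ball stays at the back until the scoop is pitched mouth-down more than about 10 degrees; it then rolls out here.
- ball_center (a point): Centre of the brass-coloured ball, 28 mm in diameter, 60 g, loose in the scoop. Must not be touched by the gripper.
- dish_center (a point): Centre of the underside of the loose metal dish (160 g), 132 mm across, rim 33 mm up, foot 68 mm across. x points from its upright grip to its blue lip, z up; it starts flat on the mat, axes along the mat's. Inside, an 11 degree cone out to 40 mm radius, then a 40 degree wall. A ball at rest in the middle has its centre about 21 mm above this point.
- dish_grip (a point): Where to grip the dish: centre of its upright black grip plate, 70 mm behind (-x) and 62 mm above dish_center, same axes. 12 mm thick along x, 34 mm wide along y, from 26 to 88 mm above the dish's underside. The fingers go either side of it along x, one above the inside of the dish.
- dish_lip (a point): Outer part of the blue pouring lip at the dish's rim, 82 mm ahead (+x) of and 31 mm above dish_center. Same axes.
- mat: Fixed black mat, 150 mm square, 6 mm thick; origin at the centre of its underside, x and y along its edges.
- scale: Fixed white scale, 130 (x) x 190 (y) x 18 mm with a black ribbed pad on it (top 22 mm above the counter); origin at the centre of its underside. Its -y axis points to the blue pointer, away from the mat.
- pointer (a point): Centre of the blue pointer on the scale's end, 77 mm from the scale's centre along its -y axis, 21.5 mm above the counter. The dish's blue lip ends above it.
- glass_rim (a point): Centre of the mouth of the loose glass that stands on the scale's pad: 60 mm tall, 72 mm across at the rim. This point is at its top, 82 mm above the counter.
- tamper: Loose dark wooden tamper, 58 mm across, 86 mm tall; origin at the centre of its underside. Leave alone.
- tub: Loose white plastic tub with a grey lid, 110 x 90 x 60 mm; origin at the centre of its underside. Leave alone.
- pitcher: Loose steel milk pitcher, 88 mm across, 90 mm tall, handle at its +y; origin at the centre of its underside. Leave alone.
Not all that is in view belongs to the job. Of the things like the scale, leave any that is turquoise; of the rest the smaller one is meant.

How it is judged:
By the outcome, as a careful person would: the job done as asked, in the order asked, and still so for the second after the job is handed in, while the arm keeps its last pose, push and grip.
It also fails if it takes over 72 s, if anything falls off the work surface, if the arm or the gripper's body presses on something with over 40 N, if the wrist force passes 120 N, or if a joint passes its speed limit or range.

## Working session

There is one attempt and no reset: what is moved stays moved. The work goes in short steps, Python scripts to look and compute and a tool call to move; the robot and the scene stay as the last step left them, time stands still between calls to the robot, and variables do not carry over. Pictures are saved under pics/ and viewed, at most 10 in all, crops included, and the job is handed in when it is done.

Besides the shell and the picture viewer there is one more tool, called after "Emit:" as name(argument=value, ...), one argument or row to a line, values as JSON. servo_tool: Moves the arm, as the interface text tells. Its arguments: {"type":"object","properties":{"commands":{"type":"array"},"fingers":{"type":"number"},"force":{"type":"number"}},"required":["commands"]}

```bash
mkdir -p pics; ls; python3 - <<'E'
from rig import env
import cv2,numpy as np
np.set_printoptions(precision=4,suppress=True)
for n in("side","top"):
    cv2.imwrite(f"pics/{n}0.png",env.get_image(n)); print(n,env.calibration(n))
print(env.get_obs())
E
```

```text
pics
side {'mtx': array([[515.9476,   0.    , 279.5699],
       [  0.    , 515.9476, 207.6304],
       [  0.    ,   0.    ,   1.    ]]), 'R': array([[ 0.7505, -0.6609, -0.0057],
       [-0.4574, -0.5131, -0.7263],
       [ 0.4771,  0.5476, -0.6874]]), 't': array([-0.4219,  0.3469,  0.7901])}
top {'mtx': array([[426.0578,   0.    , 283.6815],
       [  0.    , 426.0578, 210.8434],
       [  0.    ,   0.    ,   1.    ]]), 'R': array([[-0.0301, -0.9994,  0.0183],
       [-0.9877,  0.027 , -0.1537],
       [ 0.1532, -0.0227, -0.9879]]), 't': array([0.0132, 0.5828, 0.8372])}
{'clock': 0.1, 'joint_pos': array([-83.2231,  24.4456,   4.232 ,  92.0469,  -1.9539,  63.6437,
        -3.8441]), 'joint_vel': array([-0.0322, -0.0266, -0.0237, -0.1029, -0.0204,  0.0639,  0.0166]), 'joint_efforts': array([  0.0077, -95.153 ,   3.772 , -46.4401,   0.0199,   0.0065,
        -0.    ]), 'ee_pos': array([0.1786, 0.6507, 0.3033]), 'orientation': array([[-0.9644,  0.2646, -0.0002],
       [ 0.2646,  0.9644, -0.0011],
       [-0.0001, -0.0011, -1.    ]]), 'force': array([-0.0707,  0.3332, -0.5545]), 'moment': array([-0.0259,  0.007 , -0.007 ]), 'grip_force': 0.0, 'width': 0.08535073208795528}
```

```bash
python3 - <<'E'
import cv2
for n in("side","top"):
    cv2.imwrite(f"pics/{n}0b.png",cv2.resize(cv2.imread(f"pics/{n}0.png"),(800,600),interpolation=cv2.INTER_CUBIC))
E
```

```text
(no output)
```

View pics/top0b.png

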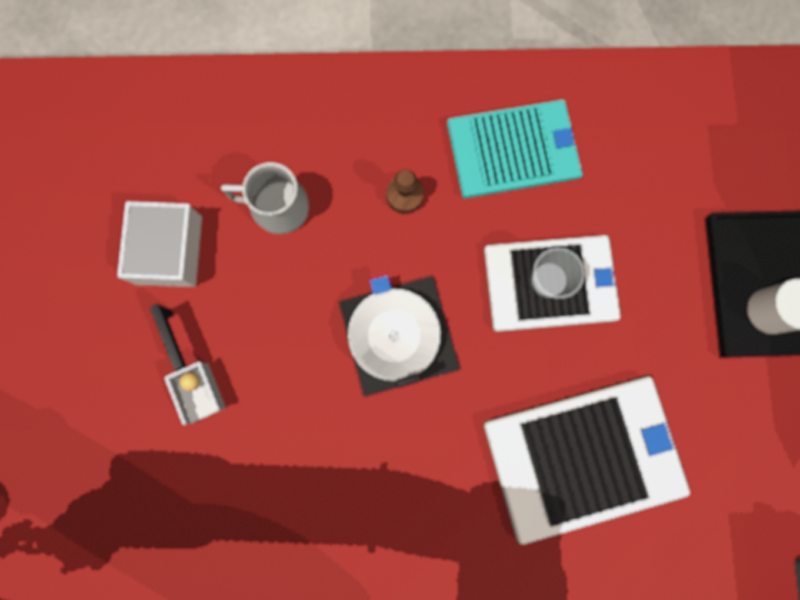

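View pics/side0b.png

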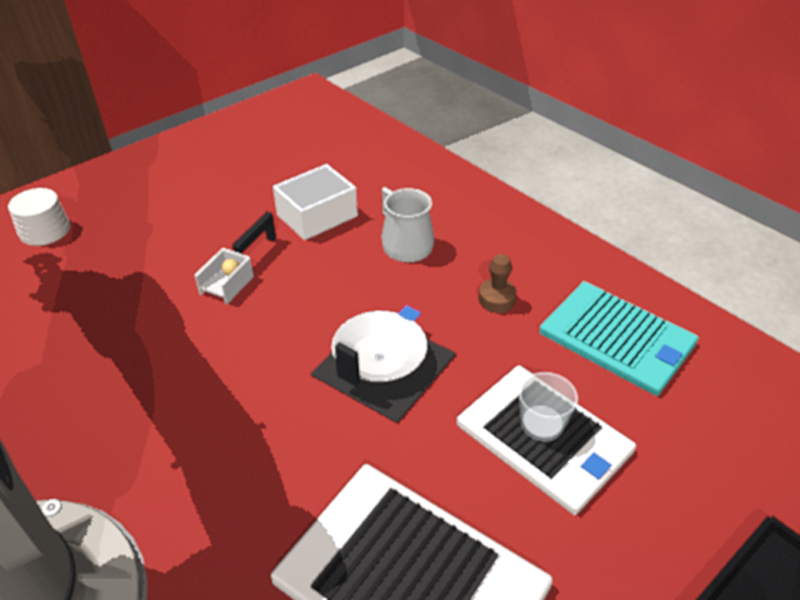

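The top view shows the scoop at about (190,370) in the 800x600 picture, with its mouth toward the lower right and the ball at (188,382). The dish is at (395,335) with its lip at (380,285). The target white scale is at (552,283) with the glass and its pointer at (604,277). The bigger scale below it and the turquoise one are decoys. Next I'll enlarge crops to measure.

```bash
python3 - <<'E'
import cv2,numpy as np
def crop(im,x0,y0,w,h,s):
    c=cv2.resize(im[y0:y0+h,x0:x0+w],None,fx=s,fy=s,interpolation=cv2.INTER_CUBIC)
    for x in range((x0+9)//10*10,x0+w,10):
        cv2.line(c,((x-x0)*s,0),((x-x0)*s,6 if x%50 else 14),(0,255,255),1)
        if x%20==0: cv2.putText(c,str(x),((x-x0)*s+2,16),0,.35,(255,255,255),1)
    for y in range((y0+9)//10*10,y0+h,10):
        cv2.line(c,(0,(y-y0)*s),(6,(y-y0)*s),(0,255,255),1)
        if y%20==0: cv2.putText(c,str(y),(8,(y-y0)*s+4),0,.35,(255,255,255),1)
    return c
t=cv2.imread("pics/top0.png"); s=cv2.imread("pics/side0.png")
cv2.imwrite("pics/c1.png",np.hstack([crop(t,95,205,80,100,5),crop(t,230,188,80,100,5)]))
cv2.imwrite("pics/c2.png",np.vstack([np.hstack([crop(t,335,160,100,75,4),crop(s,315,250,100,75,4)]),np.hstack([crop(s,130,140,100,75,4),crop(s,215,210,100,75,4)])]))
E
```

```text
(no output)
```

View pics/c1.png

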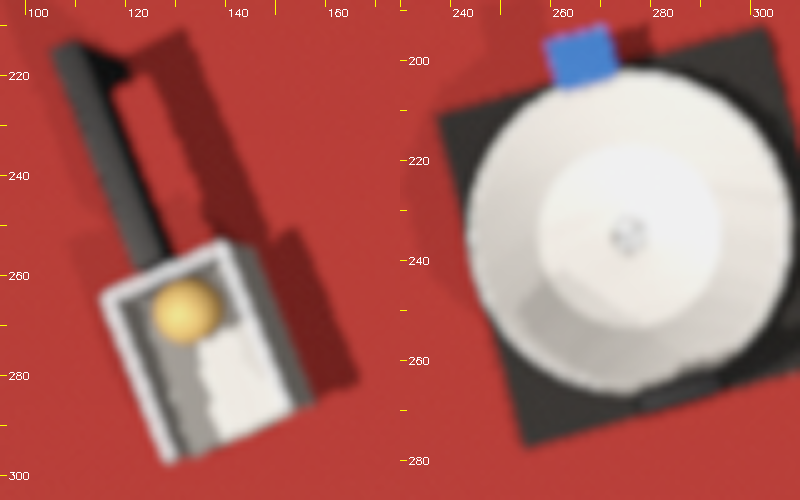

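View pics/c2.png

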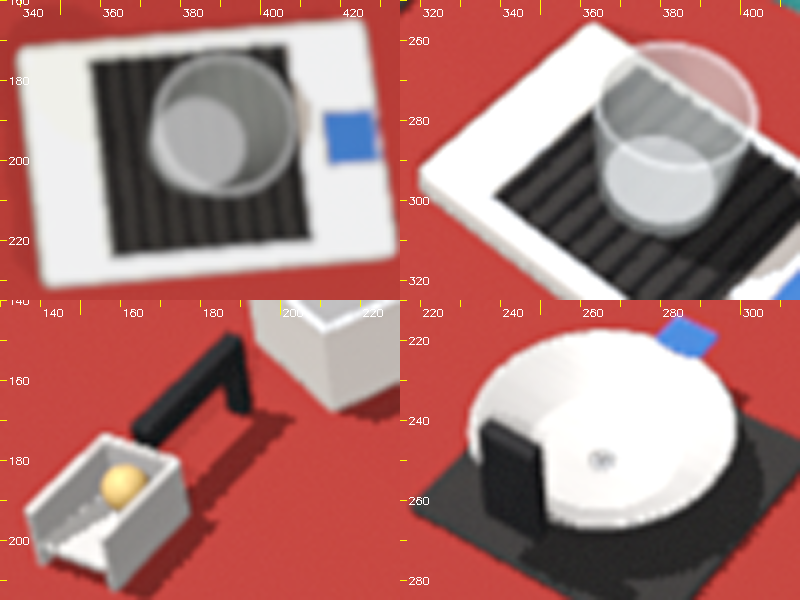

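Crop 1 (top view): handle rear at (105–111, 213–215), trough corners at (115,264), (139.4,253), (128.6,298) and (154,286.6), dish rim centre (276.1,234.1), lip outer edge (265,194.6). Crop 2: glass rim centre at top (391.1,190.9) / side (384.2,276.5), pointer (423,194.2), plate top in the side view (244.2,244.5).

```bash
cat >h.py <<'E'
from rig import env
import numpy as np
from scipy.optimize import least_squares
np.set_printoptions(precision=4,suppress=True)
C={n:env.calibration(n) for n in("side","top")}
def proj(n,X):
    c=C[n]; p=c["mtx"]@(c["R"]@np.asarray(X,float)+c["t"]); return p[:2]/p[2]
def ray(n,uv,z):
    c=C[n]; d=c["R"].T@np.linalg.solve(c["mtx"],[*uv,1]); o=-c["R"].T@c["t"]; return o+d*(z-o[2])/d[2]
def fit(obs,z,g,pitch=False):
    # obs: (cam,uv,local mm); pose x,y,yaw deg (z fixed, m)
    def r(p):
        c,s=np.cos(np.radians(p[2])),np.sin(np.radians(p[2])); R=np.array([[c,-s,0],[s,c,0],[0,0,1]])
        return np.concatenate([proj(n,np.array([p[0],p[1],z])+R@np.array(l)/1000)-uv for n,uv,l in obs])
    s=least_squares(r,g,x_scale=[.01,.01,5],loss="soft_l1"); return s.x,r(s.x).reshape(-1,2)
E
python3 - <<'E'
from h import *
a=ray("top",(107.5,214),.055);b=ray("top",(141,292),.04);d=b-a
sc,e=fit([("top",(105.4,215),(-69,-7,10)),("top",(110.6,213),(-69,7,10)),("top",(115,264),(31,-26,-5)),("top",(139.4,253),(31,26,-5)),("top",(128.6,298),(103,-26,-5)),("top",(154,286.6),(103,26,-5)),("side",(156.2,173.7),(31,-26,-5)),("side",(175,180),(31,26,-5)),("side",(136.7,193),(103,-26,-5)),("side",(188.2,148.7),(-69,0,10))],.045,[*((a+b)/2)[:2],np.degrees(np.arctan2(d[1],d[0]))])
print("scoop",sc);print(e)
ds,e=fit([("top",(276.1,234.1),(0,0,33)),("top",(275.6,235.2),(0,0,7)),("top",(265,194.6),(88,0,31)),("top",(237.6,211),(75,75,0)),("top",(303.6,193.6),(75,-75,0)),("top",(255,277.6),(-75,75,0)),("side",(244.2,244.5),(-70,0,88))],.006,[*ray("top",(276,234),.03)[:2],15])
print("dish",ds);print(e)
s,e=fit([("top",(338.75,173),(65,95,18)),("top",(425,165),(65,-95,18)),("top",(435,224.5),(-65,-95,18)),("top",(346.25,231.75),(-65,95,18)),("top",(423,194.25),(0,-77,21.5))],0,[*ray("top",(386,198),.018)[:2],5])
print("scale",s);print(e)
print("glass",ray("top",(391.1,190.9),.082),ray("side",(384.25,276.5),.082))
print("ball",ray("top",(132.4,267.2),.03))
print("tub",[ray("top",(u*.7,v*.7),.06) for u,v in((126,202),(190,205),(183,279),(118,276))])
print("pitcher",ray("top",(270*.7,188*.7),.09),"tamper",ray("top",(405*.7,195*.7),.03))
print("bigscale",[ray("top",(u*.7,v*.7),.02) for u,v in((485,422),(653,377),(690,495),(520,544))])
E
```

```text
scoop [   0.522     0.3273 -157.2882]
[[-0.9716 -0.0928]
 [ 0.3368 -0.8991]
 [ 1.1724  0.2672]
 [ 0.8043  0.6439]
 [ 0.5524 -0.7991]
 [-0.6115 -0.3001]
 [-0.7373  0.089 ]
 [-0.5589  0.1532]
 [-0.7225 -0.2676]
 [ 0.1828 -1.0691]]
dish [ 0.5363  0.0093 13.7866]
[[ 2.0344 -0.3506]
 [ 2.4683 -0.2206]
 [ 2.0066 -0.9866]
 [-2.2813  0.1079]
 [-1.5005 -0.5028]
 [-1.8081  1.3233]
 [-0.7136  0.4132]]
scale [ 0.6087 -0.2264  3.8489]
[[ 0.5428 -0.1475]
 [ 0.4687  0.0001]
 [-0.5641 -0.6861]
 [ 0.1988  0.4934]
 [-0.7436  0.2986]]
glass [ 0.6118 -0.2194  0.082 ] [ 0.6125 -0.2213  0.082 ]
ball [0.4768 0.3098 0.03  ]
tub [array([0.7371, 0.3969, 0.06  ]), array([0.7303, 0.3047, 0.06  ]), array([0.6212, 0.312 , 0.06  ]), array([0.628 , 0.4039, 0.06  ])]
pitcher [0.7426 0.1833 0.09  ] tamper [ 0.7481 -0.0084  0.03  ]
bigscale [array([ 0.4065, -0.1143,  0.02  ]), array([ 0.4639, -0.3656,  0.02  ]), array([ 0.2949, -0.4034,  0.02  ]), array([ 0.2365, -0.1552,  0.02  ])]
```

```bash
cat >>h.py <<'E'
def plan(x,y,z,n,yaw=None):
    """rows taking the TCP to x,y,z (mm) with tool-x heading yaw (deg); shift in tool axes, turn spread evenly"""
    o=env.get_obs(); p=o["ee_pos"]*1000; R=o["orientation"]; h=np.degrees(np.arctan2(R[1,0],R[0,0]))
    d=0 if yaw is None else (yaw-h+180)%360-180
    D=(np.array([x,y,z])-p)/n
    print("from",p.round(1),"head",round(h,2),"turn",round(d,2))
    for i in range(n):
        a=np.radians(h+d*i/n); u=np.array([np.cos(a),np.sin(a)]); v=np.array([u[1],-u[0]])
        print(f'{{"x":{D[:2]@u:.1f},"y":{D[:2]@v:.1f},"z":{-D[2]:.1f},"spin":{-d/n:.2f}}}')
    print("force",o["force"],"w",o["width"],"gf",o["grip_force"],"t",o["clock"],"j",o["joint_pos"])
E
python3 - <<'E'
from h import *
c=[ray("top",u,.006)[:2] for u in((237.6,211),(303.6,193.6),(255,277.6))]
for a,b,k in((c[1],c[0],90),(c[2],c[0],0)): print("mat yaw",np.degrees(np.arctan2(*(b-a)[::-1]))-k, np.hypot(*(b-a)))
y=0
for n in("dish",):
    print(fit([("top",(276.1,234.1),(0,0,33)),("top",(265,194.6),(88,0,31)),("side",(244.2,244.5),(-70,0,88))],.006,[.53,.01,14]))
print(ray("side",(263,247),.013), ray("top",(276.1,234.1),.039))
plan(522,327,220,16,202.7)
E
```

```text
mat yaw 13.452233820420744 0.1480544438928659
mat yaw 13.622912242730628 0.14728306138778555
(array([ 0.5361,  0.0117, 15.6905]), array([[ 0.8471, -0.2087],
       [-0.5008, -0.4683],
       [-0.6284,  0.2509]]))
[0.5373 0.0226 0.013 ] [0.5357 0.0135 0.039 ]
from [178.6 650.7 303.3] head 164.66 turn 38.04
{"x":-26.1,"y":-13.8,"z":5.2,"spin":-2.38}
{"x":-25.5,"y":-14.9,"z":5.2,"spin":-2.38}
{"x":-24.8,"y":-15.9,"z":5.2,"spin":-2.38}
{"x":-24.1,"y":-17.0,"z":5.2,"spin":-2.38}
{"x":-23.4,"y":-17.9,"z":5.2,"spin":-2.38}
{"x":-22.6,"y":-18.9,"z":5.2,"spin":-2.38}
{"x":-21.8,"y":-19.8,"z":5.2,"spin":-2.38}
{"x":-21.0,"y":-20.7,"z":5.2,"spin":-2.38}
{"x":-20.1,"y":-21.6,"z":5.2,"spin":-2.38}
{"x":-19.2,"y":-22.4,"z":5.2,"spin":-2.38}
{"x":-18.3,"y":-23.2,"z":5.2,"spin":-2.38}
{"x":-17.3,"y":-23.9,"z":5.2,"spin":-2.38}
{"x":-16.3,"y":-24.6,"z":5.2,"spin":-2.38}
{"x":-15.2,"y":-25.2,"z":5.2,"spin":-2.38}
{"x":-14.2,"y":-25.9,"z":5.2,"spin":-2.38}
{"x":-13.1,"y":-26.4,"z":5.2,"spin":-2.38}
force [-0.0707  0.3332 -0.5545] w 0.08535073208795528 gf 0.0 t 0.1 j [-83.2231  24.4456   4.232   92.0469  -1.9539  63.6437  -3.8441]
```

Emit:
servo_tool(
  commands=[
    {"x": -26, "y": -14, "z": 5, "spin": -2.4},
    {"x": -25.5, "y": -15, "z": 5, "spin": -2.4},
    {"x": -25, "y": -16, "z": 5, "spin": -2.4},
    {"x": -24, "y": -17, "z": 5, "spin": -2.4},
    {"x": -23.5, "y": -18, "z": 5, "spin": -2.4},
  ],
)

```text
clock: 0.6
ee_pos: [0.2867, 0.5483, 0.2784]
orientation: [[-0.998, 0.057, -0.0], [0.057, 0.998, -0.001], [0.0, -0.001, -1.0]]
force: [0.4, -0.1, 0.6]
width: 0.0855
grip_force: 0.0
```

Emit:
servo_tool(
  commands=[
    {"x": -22.5, "y": -19, "z": 5, "spin": -2.4},
    {"x": -22, "y": -20, "z": 5, "spin": -2.4},
    {"x": -21, "y": -21, "z": 5, "spin": -2.4},
    {"x": -20, "y": -21.5, "z": 5, "spin": -2.4},
    {"x": -19, "y": -22.5, "z": 5, "spin": -2.4},
  ],
)

```text
clock: 1.1
ee_pos: [0.394, 0.4469, 0.2535]
orientation: [[-0.988, -0.152, -0.0], [-0.152, 0.988, -0.0], [0.0, -0.0, -1.0]]
force: [0.3, -0.5, 0.6]
width: 0.0854
grip_force: 0.0
```

Emit:
servo_tool(
  commands=[
    {"x": -18.5, "y": -23, "z": 5, "spin": -2.4},
    {"x": -17.5, "y": -24, "z": 5, "spin": -2.4},
    {"x": -16.5, "y": -24.5, "z": 5, "spin": -2.4},
    {"x": -15, "y": -25, "z": 5, "spin": -2.4},
    {"x": -14, "y": -26, "z": 5, "spin": -2.4},
  ],
)

```text
clock: 1.6
ee_pos: [0.5019, 0.3465, 0.2284]
orientation: [[-0.935, -0.354, -0.0], [-0.354, 0.935, -0.0], [0.001, -0.0, -1.0]]
force: [-0.8, 0.5, 0.4]
width: 0.085
grip_force: 0.0
```

Emit:
servo_tool(
  commands=[
    {"x": -13, "y": -26.5, "z": 5, "spin": -2},
    {},
    {},
  ],
)

```text
schema error: expected keys x, y, z, spin
```

```bash
python3 - <<'E'
from h import *
plan(522,327.3,100,5,202.7)
E
```

```text
from [501.9 346.5 228.4] head -159.24 turn 1.94
{"x":-2.4,"y":-5.0,"z":25.7,"spin":-0.39}
{"x":-2.4,"y":-5.0,"z":25.7,"spin":-0.39}
{"x":-2.3,"y":-5.1,"z":25.7,"spin":-0.39}
{"x":-2.3,"y":-5.1,"z":25.7,"spin":-0.39}
{"x":-2.3,"y":-5.1,"z":25.7,"spin":-0.39}
force [-0.811   0.5199  0.4021] w 0.0850459465384809 gf 0.0 t 1.6 j [-44.3053  22.7925   4.6263 104.8643  -2.2591  52.4648  72.0989]
```

Emit:
servo_tool(
  commands=[
    {"x": -6, "y": -12.5, "z": 10, "spin": -1},
    {"x": -6, "y": -12.5, "z": 20, "spin": -1},
    {"x": 0, "y": 0, "z": 30, "spin": 0},
    {"x": 0, "y": 0, "z": 30, "spin": 0},
    {"x": 0, "y": 0, "z": 0, "spin": 0},
  ],
)

```text
clock: 2.1
ee_pos: [0.5198, 0.3272, 0.1352]
orientation: [[-0.923, -0.385, -0.005], [-0.385, 0.923, -0.004], [0.006, -0.002, -1.0]]
force: [-0.5, 0.2, -0.3]
width: 0.085
grip_force: 0.0
```

```bash
python3 - <<'E'
from h import *
plan(522,327.3,100,2,202.7)
E
```

```text
from [519.8 327.2 135.2] head -157.35 turn 0.05
{"x":-1.0,"y":-0.4,"z":17.6,"spin":-0.02}
{"x":-1.0,"y":-0.4,"z":17.6,"spin":-0.02}
force [-0.5095  0.1893 -0.3216] w 0.08495403604937757 gf 0.0 t 2.1 j [-41.2094  30.0503   3.9232 107.3995  -2.8796  43.0098  76.9596]
```

Emit:
servo_tool(
  commands=[
    {"x": -2, "y": -1, "z": 12, "spin": 0},
    {"x": 0, "y": 0, "z": 12, "spin": 0},
    {"x": 0, "y": 0, "z": 11, "spin": 0},
    {"x": 0, "y": 0, "z": 0, "spin": 0},
  ],
)

```text
clock: 2.5
ee_pos: [0.5232, 0.3281, 0.1027]
orientation: [[-0.923, -0.385, -0.001], [-0.385, 0.923, -0.001], [0.002, -0.0, -1.0]]
force: [-0.2, -0.1, -0.8]
width: 0.0852
grip_force: 0.0
```

Emit:
servo_tool(
  commands=[
    {"x": 0, "y": 0, "z": 0, "spin": 0},
    {"x": 0, "y": 0, "z": 0, "spin": 0},
    {"x": 0, "y": 0, "z": 0, "spin": 0},
    {"x": 0, "y": 0, "z": 0, "spin": 0},
    {"x": 0, "y": 0, "z": 0, "spin": 0},
  ],
  fingers=0,
  force=60,
)

```text
clock: 3.0
ee_pos: [0.5238, 0.3285, 0.1042]
orientation: [[-0.923, -0.385, 0.0], [-0.385, 0.923, 0.0], [-0.0, 0.0, -1.0]]
force: [-0.2, -0.7, -2.5]
width: 0.0127
grip_force: 59.5
```

Emit:
servo_tool(
  commands=[
    {"x": 0, "y": 0, "z": 0, "spin": 0},
    {"x": 0, "y": 0, "z": 0, "spin": 0},
    {"x": 0, "y": 0, "z": 0, "spin": 0},
    {"x": 0, "y": 0, "z": 0, "spin": 0},
    {"x": 0, "y": 0, "z": 0, "spin": 0},
  ],
)

```text
clock: 3.5
ee_pos: [0.5238, 0.3284, 0.1041]
orientation: [[-0.923, -0.385, 0.0], [-0.385, 0.923, 0.0], [-0.0, 0.0, -1.0]]
force: [-1.6, 0.2, 4.8]
width: 0.0129
grip_force: 61.3
```

Emit:
servo_tool(
  commands=[
    {"x": 0, "y": 0, "z": -3, "spin": 0},
    {"x": 0, "y": 0, "z": -8, "spin": 0},
    {"x": 0, "y": 0, "z": -16, "spin": 0},
    {"x": 0, "y": 0, "z": -22, "spin": 0},
    {"x": 0, "y": 0, "z": -22, "spin": 0},
  ],
)

```text
clock: 4.0
ee_pos: [0.5238, 0.3282, 0.1767]
orientation: [[-0.923, -0.385, 0.0], [-0.385, 0.923, -0.0], [-0.0, -0.0, -1.0]]
force: [-0.2, 0.0, -1.5]
width: 0.0128
grip_force: 60.3
```

Emit:
servo_tool(
  commands=[
    {"x": 0, "y": 0, "z": -16, "spin": 0},
    {"x": 0, "y": 0, "z": -8, "spin": 0},
    {"x": 0, "y": 0, "z": -4, "spin": 0},
    {"x": 0, "y": 0, "z": 0, "spin": 0},
  ],
)

```text
clock: 4.4
ee_pos: [0.5237, 0.3283, 0.2033]
orientation: [[-0.923, -0.385, 0.0], [-0.385, 0.923, 0.0], [-0.0, 0.0, -1.0]]
force: [-0.4, 0.0, -2.6]
width: 0.0127
grip_force: 60.3
```

```bash
cat >>h.py <<'E'
def ramp(x,y,z,n,yaw=None,k=4):
    """like plan, trapezoid speed profile with k ramp rows at each end"""
    o=env.get_obs(); p=o["ee_pos"]*1000; R=o["orientation"]; h=np.degrees(np.arctan2(R[1,0],R[0,0]))
    d=0 if yaw is None else (yaw-h+180)%360-180
    w=np.minimum(1,np.minimum(np.arange(n)+1,n-np.arange(n))/k); w/=w.sum(); D=np.array([x,y,z])-p; a=h
    print("from",p.round(1),"head",round(h,2),"turn",round(d,2),"force",o["force"],"w",o["width"],"gf",o["grip_force"],"t",o["clock"])
    for i in range(n):
        r=np.radians(a); u=np.array([np.cos(r),np.sin(r)]); v=np.array([u[1],-u[0]]); E=D*w[i]; a+=d*w[i]
        print(f'{{"x":{E[:2]@u:.1f},"y":{E[:2]@v:.1f},"z":{-E[2]:.1f},"spin":{-d*w[i]:.2f}}}',end=", " if (i+1)%5 else "\n")
    print()
E
python3 - <<'E'
from h import *
import cv2
s=env.get_image("side");cv2.imwrite("pics/s1.png",s)
cv2.imwrite("pics/s1c.png",cv2.resize(s[80:230,100:280],(720,600),interpolation=cv2.INTER_CUBIC))
ramp(666,-74,203,25,80)
E
```

```text
from [523.6 328.2 202.7] head -157.35 turn -122.65 force [ 0.263  -0.8629 -1.7096] w 0.012744603649153353 gf 60.28747916221619 t 4.45
{"x":0.3,"y":-4.8,"z":-0.0,"spin":1.39}, {"x":0.3,"y":-9.7,"z":-0.0,"spin":2.79}, {"x":-0.3,"y":-14.5,"z":-0.0,"spin":4.18}, {"x":-1.8,"y":-19.3,"z":-0.0,"spin":5.58}, {"x":-3.6,"y":-19.1,"z":-0.0,"spin":5.58}
{"x":-5.5,"y":-18.6,"z":-0.0,"spin":5.58}, {"x":-7.2,"y":-18.0,"z":-0.0,"spin":5.58}, {"x":-9.0,"y":-17.2,"z":-0.0,"spin":5.58}, {"x":-10.6,"y":-16.3,"z":-0.0,"spin":5.58}, {"x":-12.1,"y":-15.1,"z":-0.0,"spin":5.58}
{"x":-13.5,"y":-13.9,"z":-0.0,"spin":5.58}, {"x":-14.8,"y":-12.5,"z":-0.0,"spin":5.58}, {"x":-16.0,"y":-11.0,"z":-0.0,"spin":5.58}, {"x":-17.0,"y":-9.4,"z":-0.0,"spin":5.58}, {"x":-17.8,"y":-7.7,"z":-0.0,"spin":5.58}
{"x":-18.5,"y":-6.0,"z":-0.0,"spin":5.58}, {"x":-18.9,"y":-4.1,"z":-0.0,"spin":5.58}, {"x":-19.3,"y":-2.3,"z":-0.0,"spin":5.58}, {"x":-19.4,"y":-0.4,"z":-0.0,"spin":5.58}, {"x":-19.3,"y":1.5,"z":-0.0,"spin":5.58}
{"x":-19.1,"y":3.4,"z":-0.0,"spin":5.58}, {"x":-18.7,"y":5.2,"z":-0.0,"spin":5.58}, {"x":-13.6,"y":5.2,"z":-0.0,"spin":4.18}, {"x":-8.8,"y":4.1,"z":-0.0,"spin":2.79}, {"x":-4.3,"y":2.3,"z":-0.0,"spin":1.39}
```

View pics/s1c.png

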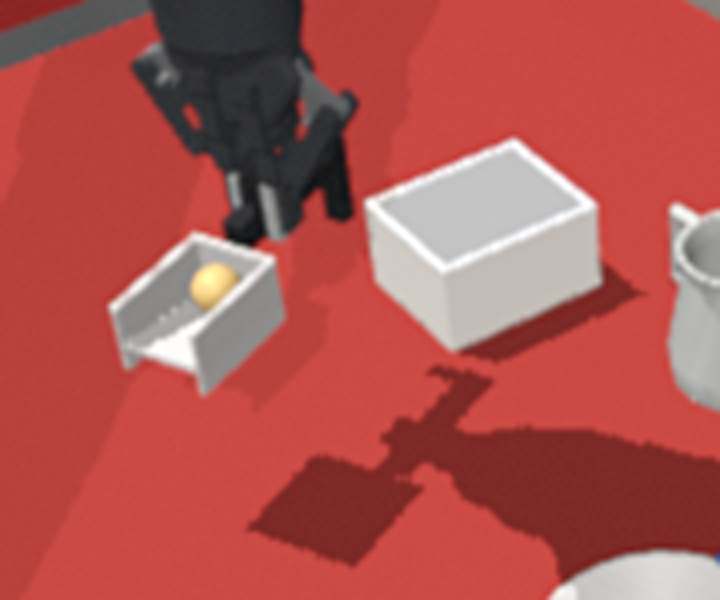

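The scoop hangs level and the ball is still at the back of the trough (215,287 in the crop). I'll carry it to the edge of the target scale.

Emit:
servo_tool(
  commands=[
    {"x": 0.3, "y": -5, "z": 0, "spin": 1.4},
    {"x": 0.3, "y": -10, "z": 0, "spin": 2.8},
    {"x": -0.3, "y": -14.5, "z": 0, "spin": 4.2},
    {"x": -2, "y": -19, "z": 0, "spin": 5.6},
    {"x": -3.5, "y": -19, "z": 0, "spin": 5.6},
  ],
)

```text
clock: 4.95
ee_pos: [0.5469, 0.2627, 0.2025]
orientation: [[-0.999, -0.046, -0.001], [-0.046, 0.999, -0.001], [0.001, -0.001, -1.0]]
force: [0.2, 0.1, -2.7]
width: 0.0123
grip_force: 60.3
```

Emit:
servo_tool(
  commands=[
    {"x": -5.5, "y": -18.5, "z": 0, "spin": 5.6},
    {"x": -7, "y": -18, "z": 0, "spin": 5.6},
    {"x": -9, "y": -17, "z": 0, "spin": 5.6},
    {"x": -10.5, "y": -16.5, "z": 0, "spin": 5.6},
    {"x": -12, "y": -15, "z": 0, "spin": 5.6},
  ],
)

```text
clock: 5.45
ee_pos: [0.5785, 0.1712, 0.2025]
orientation: [[-0.903, 0.429, -0.001], [0.429, 0.903, -0.001], [0.0, -0.001, -1.0]]
force: [-0.4, -0.2, -2.4]
width: 0.0128
grip_force: 60.3
```

Emit:
servo_tool(
  commands=[
    {"x": -13.5, "y": -14, "z": 0, "spin": 5.6},
    {"x": -15, "y": -12.5, "z": 0, "spin": 5.6},
    {"x": -16, "y": -11, "z": 0, "spin": 5.6},
    {"x": -17, "y": -9.5, "z": 0, "spin": 5.6},
    {"x": -18, "y": -7.5, "z": 0, "spin": 5.6},
  ],
)

```text
clock: 5.95
ee_pos: [0.6107, 0.0795, 0.2026]
orientation: [[-0.597, 0.802, -0.001], [0.802, 0.597, -0.001], [-0.0, -0.001, -1.0]]
force: [-0.5, -0.2, -2.4]
width: 0.0131
grip_force: 60.3
```

Emit:
servo_tool(
  commands=[
    {"x": -18.5, "y": -6, "z": 0, "spin": 5.6},
    {"x": -19, "y": -4, "z": 0, "spin": 5.6},
    {"x": -19.5, "y": -2.5, "z": 0, "spin": 5.6},
    {"x": -19.5, "y": -0.5, "z": 0, "spin": 5.6},
    {"x": -19.5, "y": 1.5, "z": 0, "spin": 5.6},
  ],
)

```text
clock: 6.45
ee_pos: [0.6424, -0.0128, 0.2026]
orientation: [[-0.15, 0.989, -0.001], [0.989, 0.15, -0.001], [-0.0, -0.001, -1.0]]
force: [0.5, -0.2, -2.2]
width: 0.013
grip_force: 60.3
```

Emit:
servo_tool(
  commands=[
    {"x": -19, "y": 3.5, "z": 0, "spin": 5.6},
    {"x": -18.5, "y": 5, "z": 0, "spin": 5.6},
    {"x": -13.5, "y": 5, "z": 0, "spin": 4},
    {"x": -9, "y": 4, "z": 0, "spin": 2.8},
    {"x": -4, "y": 2, "z": 0, "spin": 1.2},
  ],
)

```text
clock: 6.95
ee_pos: [0.6638, -0.0761, 0.2026]
orientation: [[0.18, 0.984, -0.001], [0.984, -0.18, -0.001], [-0.001, -0.0, -1.0]]
force: [-0.3, 0.7, -1.6]
width: 0.0129
grip_force: 60.3
```

```bash
python3 - <<'E'
from h import *
ramp(666,-74,140,8,80,3)
E
```

```text
from [663.8 -76.1 202.6] head 79.62 turn 0.38 force [-0.2766  0.6574 -1.6408] w 0.012935778977860263 gf 60.28875231742859 t 6.95
{"x":0.1,"y":0.1,"z":3.5,"spin":-0.02}, {"x":0.3,"y":0.2,"z":7.0,"spin":-0.04}, {"x":0.4,"y":0.3,"z":10.4,"spin":-0.06}, {"x":0.4,"y":0.3,"z":10.4,"spin":-0.06}, {"x":0.4,"y":0.3,"z":10.4,"spin":-0.06}
{"x":0.4,"y":0.3,"z":10.4,"spin":-0.06}, {"x":0.3,"y":0.2,"z":7.0,"spin":-0.04}, {"x":0.1,"y":0.1,"z":3.5,"spin":-0.02},
```

Emit:
servo_tool(
  commands=[
    {"x": -1, "y": 0, "z": 5, "spin": 0},
    {"x": -1, "y": 0, "z": 10, "spin": 0},
    {"x": -1, "y": 0, "z": 15, "spin": 0},
    {"x": 0, "y": 0, "z": 16, "spin": 0},
    {"x": 0, "y": 0, "z": 14, "spin": 0},
  ],
)

```text
clock: 7.45
ee_pos: [0.6629, -0.0772, 0.1408]
orientation: [[0.176, 0.984, -0.001], [0.984, -0.176, 0.0], [-0.0, -0.001, -1.0]]
force: [0.3, -0.1, -2.4]
width: 0.0125
grip_force: 60.3
```

Emit:
servo_tool(
  commands=[
    {"x": 0, "y": 0, "z": 9, "spin": 0},
    {"x": 0, "y": 0, "z": 5, "spin": 0},
    {"x": 0, "y": 0, "z": 1, "spin": 0},
    {"x": 0, "y": 0, "z": 0, "spin": 0},
  ],
)

```text
clock: 7.85
ee_pos: [0.6636, -0.0777, 0.1281]
orientation: [[0.176, 0.984, 0.0], [0.984, -0.176, -0.0], [-0.0, 0.0, -1.0]]
force: [0.0, 0.1, -2.4]
width: 0.0128
grip_force: 60.3
```

Emit:
servo_tool(
  commands=[
    {"x": 0, "y": 0, "z": 2, "spin": 0},
    {"x": 0, "y": 0, "z": 2, "spin": 0},
    {"x": 0, "y": 0, "z": 0, "spin": 0},
  ],
  force=20,
)

```text
clock: 8.15
ee_pos: [0.6634, -0.0775, 0.1239]
orientation: [[0.176, 0.984, 0.0], [0.984, -0.176, 0.0], [0.0, -0.0, -1.0]]
force: [0.5, -0.1, -2.2]
width: 0.0131
grip_force: 60.3
```

Emit:
servo_tool(
  commands=[
    {"x": 0, "y": 0, "z": 2, "spin": 0},
    {"x": 0, "y": 0, "z": 2, "spin": 0},
    {"x": 0, "y": 0, "z": 0, "spin": 0},
  ],
)

```text
clock: 8.45
ee_pos: [0.6641, -0.077, 0.1206]
orientation: [[0.175, 0.984, 0.001], [0.984, -0.175, 0.001], [0.001, 0.001, -1.0]]
force: [-1.2, 4.3, 9.6]
width: 0.0125
grip_force: 62.2
```

```bash
python3 - <<'E'
from h import *
import cv2
s=env.get_image("side");cv2.imwrite("pics/s2.png",s)
cv2.imwrite("pics/s2c.png",cv2.resize(s[90:270,230:470],(800,600),interpolation=cv2.INTER_CUBIC))
ramp(666,-74,140,1,80,3)
E
```

```text
from [664.1 -77.  120.7] head 79.89 turn 0.11 force [-0.6996  3.476   8.9   ] w 0.012735511228702008 gf 62.02936291694641 t 8.5
{"x":3.3,"y":1.3,"z":-19.3,"spin":-0.11},
```

View pics/s2c.png

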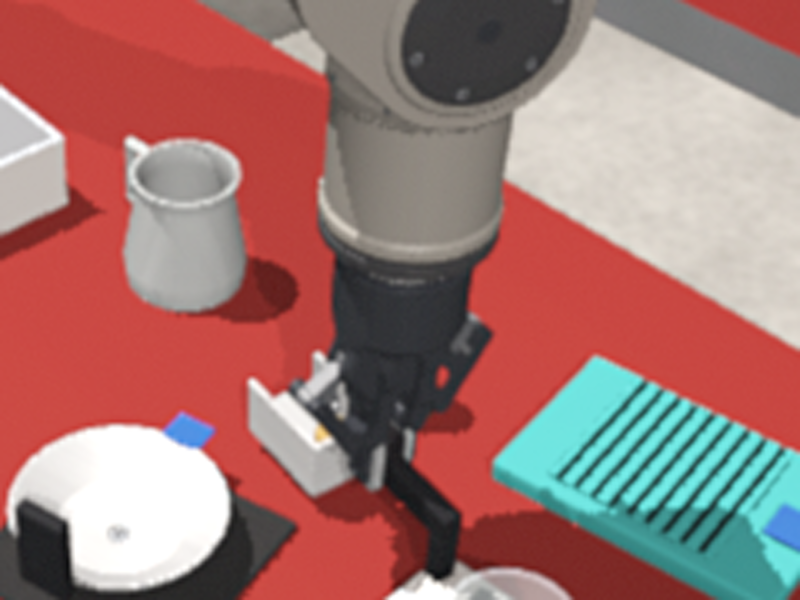

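The heel now touches the scale edge, at about (440,560) in the crop, and the ball is still in the trough. The grip force stayed at 60, so I'll resend it and press on.

Emit:
servo_tool(
  commands=[
    {"x": 0, "y": 0, "z": 0, "spin": 0},
    {"x": 0, "y": 0, "z": 1, "spin": 0},
    {"x": 0, "y": 0, "z": 1, "spin": 0},
  ],
  fingers=0,
  force=20,
)

```text
clock: 8.8
ee_pos: [0.6645, -0.0763, 0.119]
orientation: [[0.175, 0.985, 0.002], [0.985, -0.175, 0.002], [0.002, 0.002, -1.0]]
force: [0.4, 8.9, 12.8]
width: 0.0128
grip_force: 62.8
```

Emit:
servo_tool(
  commands=[
    {"x": 0.5, "y": 0, "z": 1, "spin": 0},
    {"x": 0.5, "y": 0, "z": 1, "spin": 0},
    {"x": 0, "y": 0, "z": 0, "spin": 0},
  ],
)

```text
clock: 9.1
ee_pos: [0.6647, -0.0753, 0.1169]
orientation: [[0.175, 0.985, 0.002], [0.985, -0.175, 0.001], [0.002, 0.002, -1.0]]
force: [0.8, 7.0, 10.5]
width: 0.0126
grip_force: 63.0
```

Emit:
servo_tool(
  commands=[
    {"x": 0.5, "y": 0, "z": 1, "spin": 0},
    {"x": 0.5, "y": 0, "z": 1, "spin": 0},
    {"x": 0, "y": 0, "z": 0, "spin": 0},
  ],
)

```text
clock: 9.4
ee_pos: [0.6649, -0.0745, 0.115]
orientation: [[0.175, 0.985, 0.002], [0.985, -0.175, 0.001], [0.002, 0.002, -1.0]]
force: [0.3, 6.4, 11.0]
width: 0.0129
grip_force: 63.4
```

Emit:
servo_tool(
  commands=[
    {"x": 0.5, "y": 0, "z": 1, "spin": 0},
    {"x": 0, "y": 0, "z": 0, "spin": 0},
  ],
)

```text
clock: 9.6
ee_pos: [0.6651, -0.0744, 0.1145]
orientation: [[0.175, 0.985, 0.003], [0.985, -0.175, 0.001], [0.002, 0.002, -1.0]]
force: [-2.1, 6.5, 18.0]
width: 0.0131
grip_force: 64.4
```

Wrist force jumped to 18 N, so the front corners have reached the counter. Pitch is about 6° mouth-down. Lifting gently.

Emit:
servo_tool(
  commands=[
    {"x": 0, "y": 0, "z": -1.5, "spin": 0},
    {"x": 0, "y": 0, "z": -4, "spin": 0},
    {"x": 0, "y": 0, "z": -9, "spin": 0},
    {"x": 0, "y": 0, "z": -14, "spin": 0},
    {"x": 0, "y": 0, "z": -18, "spin": 0},
  ],
  fingers=0,
  force=60,
)

```text
clock: 10.1
ee_pos: [0.6635, -0.0753, 0.1604]
orientation: [[0.176, 0.984, -0.001], [0.984, -0.176, -0.0], [-0.0, -0.001, -1.0]]
force: [0.2, 0.4, -2.0]
width: 0.0129
grip_force: 61.5
```

Emit:
servo_tool(
  commands=[
    {"x": 0, "y": 0, "z": -20, "spin": 0},
    {"x": 0, "y": 0, "z": -20, "spin": 0},
    {"x": 0, "y": 0, "z": -16, "spin": 0},
    {"x": 0, "y": 0, "z": -9, "spin": 0},
    {"x": 0, "y": 0, "z": -4, "spin": 0},
  ],
)

```text
clock: 10.6
ee_pos: [0.6641, -0.0751, 0.2297]
orientation: [[0.176, 0.984, 0.001], [0.984, -0.176, 0.0], [0.0, 0.001, -1.0]]
force: [-0.4, -0.3, -1.8]
width: 0.0125
grip_force: 61.5
```

```bash
python3 - <<'E'
from h import *
import cv2
for n in("side","top"): cv2.imwrite(f"pics/{n}3.png",env.get_image(n))
s=cv2.imread("pics/side3.png");p=proj("side",(.68,.02,.2)).astype(int);print(p)
cv2.imwrite("pics/s3c.png",cv2.resize(s[50:200,250:430],(720,600),interpolation=cv2.INTER_CUBIC))
ramp(491,-242,228,20,80,8)
E
```

```text
[318 145]
from [663.8 -75.  228.6] head 79.86 turn 0.14 force [-0.76    0.3667 -1.3087] w 0.01281643110466185 gf 61.46059513092041 t 10.7
{"x":-1.9,"y":-1.4,"z":0.0,"spin":-0.00}, {"x":-3.7,"y":-2.7,"z":0.0,"spin":-0.00}, {"x":-5.6,"y":-4.1,"z":0.0,"spin":-0.00}, {"x":-7.5,"y":-5.4,"z":0.0,"spin":-0.01}, {"x":-9.4,"y":-6.8,"z":0.0,"spin":-0.01}
{"x":-11.2,"y":-8.1,"z":0.0,"spin":-0.01}, {"x":-13.1,"y":-9.5,"z":0.0,"spin":-0.01}, {"x":-15.0,"y":-10.8,"z":0.0,"spin":-0.01}, {"x":-15.0,"y":-10.8,"z":0.0,"spin":-0.01}, {"x":-15.0,"y":-10.8,"z":0.0,"spin":-0.01}
{"x":-15.0,"y":-10.8,"z":0.0,"spin":-0.01}, {"x":-15.0,"y":-10.8,"z":0.0,"spin":-0.01}, {"x":-15.0,"y":-10.9,"z":0.0,"spin":-0.01}, {"x":-13.1,"y":-9.5,"z":0.0,"spin":-0.01}, {"x":-11.2,"y":-8.1,"z":0.0,"spin":-0.01}
{"x":-9.4,"y":-6.8,"z":0.0,"spin":-0.01}, {"x":-7.5,"y":-5.4,"z":0.0,"spin":-0.01}, {"x":-5.6,"y":-4.1,"z":0.0,"spin":-0.00}, {"x":-3.7,"y":-2.7,"z":0.0,"spin":-0.00}, {"x":-1.9,"y":-1.4,"z":0.0,"spin":-0.00}
```

View pics/s3c.png

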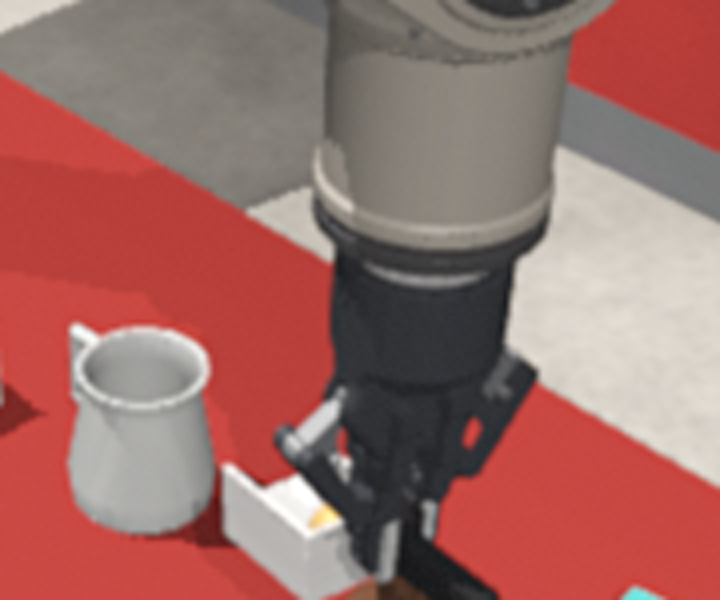

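The ball is still at the back of the trough (325,515 in the crop). Moving to the run-up point.

Emit:
servo_tool(
  commands=[
    {"x": -2, "y": -1.5, "z": 0, "spin": 0},
    {"x": -4, "y": -3, "z": 0, "spin": 0},
    {"x": -5.5, "y": -4, "z": 0, "spin": 0},
    {"x": -7.5, "y": -5.5, "z": 0, "spin": 0},
    {"x": -9.5, "y": -7, "z": 0, "spin": 0},
  ],
)

```text
clock: 11.2
ee_pos: [0.6374, -0.1002, 0.2282]
orientation: [[0.176, 0.984, -0.0], [0.984, -0.176, -0.0], [-0.0, -0.0, -1.0]]
force: [0.3, 0.2, -2.2]
width: 0.0126
grip_force: 61.5
```

Emit:
servo_tool(
  commands=[
    {"x": -11, "y": -8, "z": 0, "spin": 0},
    {"x": -13, "y": -9.5, "z": 0, "spin": 0},
    {"x": -15, "y": -11, "z": 0, "spin": 0},
    {"x": -15, "y": -11, "z": 0, "spin": 0},
    {"x": -15, "y": -11, "z": 0, "spin": 0},
  ],
)

```text
clock: 11.7
ee_pos: [0.5749, -0.1599, 0.2285]
orientation: [[0.177, 0.984, 0.0], [0.984, -0.177, 0.0], [0.0, 0.0, -1.0]]
force: [-0.6, -0.9, -1.9]
width: 0.0129
grip_force: 61.5
```

Emit:
servo_tool(
  commands=[
    {"x": -15, "y": -11, "z": 0, "spin": 0},
    {"x": -15, "y": -11, "z": 0, "spin": 0},
    {"x": -15, "y": -10.5, "z": 0, "spin": 0},
    {"x": -13, "y": -9.5, "z": 0, "spin": 0},
    {"x": -11, "y": -8, "z": 0, "spin": 0},
  ],
)

```text
clock: 12.2
ee_pos: [0.5138, -0.2187, 0.2285]
orientation: [[0.177, 0.984, 0.0], [0.984, -0.177, -0.0], [-0.0, 0.0, -1.0]]
force: [-0.2, -0.3, -2.4]
width: 0.0128
grip_force: 61.5
```

Emit:
servo_tool(
  commands=[
    {"x": -9.5, "y": -6.5, "z": 0, "spin": 0},
    {"x": -7.5, "y": -5, "z": 0, "spin": 0},
    {"x": -5.5, "y": -4, "z": 0, "spin": 0},
    {"x": -3.5, "y": -2.5, "z": 0, "spin": 0},
    {"x": -1.5, "y": -1, "z": 0, "spin": 0},
  ],
)

```text
clock: 12.7
ee_pos: [0.4912, -0.2415, 0.2284]
orientation: [[0.176, 0.984, -0.0], [0.984, -0.176, -0.0], [-0.0, -0.0, -1.0]]
force: [0.3, 0.3, -2.1]
width: 0.0129
grip_force: 61.5
```

Emit:
servo_tool(
  commands=[
    {"x": 0, "y": 0, "z": 4, "spin": 0},
    {"x": 0, "y": 0, "z": 10, "spin": 0},
    {"x": 0, "y": 0, "z": 14, "spin": 0},
    {"x": 0, "y": 0, "z": 14, "spin": 0},
    {"x": 0, "y": 0, "z": 12, "spin": 0},
  ],
)

```text
clock: 13.2
ee_pos: [0.491, -0.2411, 0.1726]
orientation: [[0.176, 0.984, -0.001], [0.984, -0.176, 0.0], [-0.0, -0.001, -1.0]]
force: [1.1, 0.2, -1.9]
width: 0.0128
grip_force: 61.5
```

Emit:
servo_tool(
  commands=[
    {"x": 0, "y": 0, "z": 9, "spin": 0},
    {"x": 0, "y": 0, "z": 4, "spin": 0},
    {"x": 0, "y": 0, "z": 0, "spin": 0},
  ],
)

```text
clock: 13.5
ee_pos: [0.4911, -0.2415, 0.1609]
orientation: [[0.176, 0.984, -0.001], [0.984, -0.176, -0.0], [-0.0, -0.001, -1.0]]
force: [0.2, 0.2, -1.9]
width: 0.0127
grip_force: 61.5
```

```bash
python3 - <<'E'
from h import *
import cv2
for n in("side","top"): cv2.imwrite(f"pics/{n}4.png",env.get_image(n))
s=cv2.imread("pics/side4.png");t=cv2.imread("pics/top4.png")
cv2.imwrite("pics/s4c.png",np.hstack([cv2.resize(s[150:350,240:440],(400,400),interpolation=cv2.INTER_CUBIC),cv2.resize(t[170:300,240:440],(400,260)) if 0 else cv2.resize(t[140:290,260:410],(400,400),interpolation=cv2.INTER_CUBIC)]))
o=env.get_obs();p=o["ee_pos"]*1000;print(p)
e=np.array([536,13])-121*np.array([.174,.985]); d=e-p[:2];print(e,np.hypot(*d),np.degrees(np.arctan2(d[1],d[0])))
ramp(*e,159,4,80,1)
E
```

```text
[ 491.4712 -241.5967  161.6828]
[ 514.946 -106.185] 137.43144620776135 80.16504343052918
from [ 491.5 -241.6  161.7] head 79.84 turn 0.16 force [ 0.7632  0.4112 -1.2691] w 0.012669840858983431 gf 61.46446108818054 t 13.6
{"x":34.4,"y":-0.2,"z":0.7,"spin":-0.04}, {"x":34.4,"y":-0.2,"z":0.7,"spin":-0.04}, {"x":34.4,"y":-0.1,"z":0.7,"spin":-0.04}, {"x":34.4,"y":-0.1,"z":0.7,"spin":-0.04},
```

View pics/s4c.png

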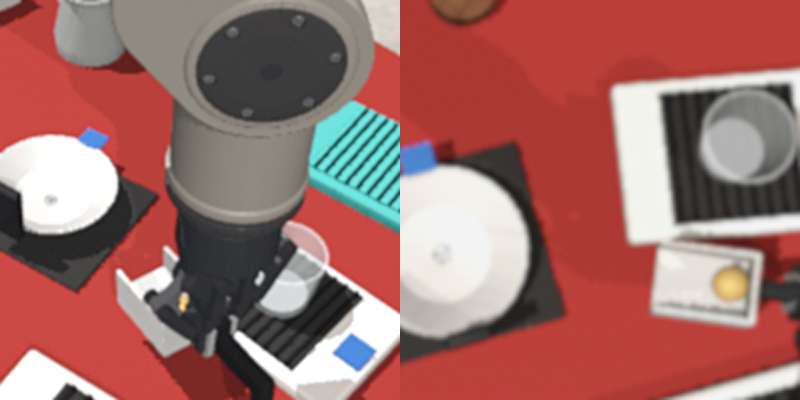

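The ball sits at the back of the trough (730,285 in the right panel) and the scoop is lined up with the dish. Now the run-up and a sharp stop.

Emit:
servo_tool(
  commands=[
    {"x": 15, "y": 0, "z": 0, "spin": 0},
    {"x": 29, "y": 0, "z": 0, "spin": 0},
    {"x": 45, "y": 0, "z": 0, "spin": 0},
    {"x": 48, "y": 0, "z": 0, "spin": 0},
    {"x": 0, "y": 0, "z": 0, "spin": 0},
  ],
)

```text
clock: 14.1
ee_pos: [0.5171, -0.0999, 0.1616]
orientation: [[0.168, 0.986, 0.001], [0.986, -0.168, 0.002], [0.002, 0.0, -1.0]]
force: [-0.1, -0.9, -3.5]
width: 0.0129
grip_force: 61.5
```

Emit:
servo_tool(
  commands=[
    {"x": 0, "y": 0, "z": 0, "spin": 0},
    {"x": 0, "y": 0, "z": 0, "spin": 0},
    {"x": 0, "y": 0, "z": 0, "spin": 0},
  ],
)

```text
clock: 14.4
ee_pos: [0.5153, -0.1078, 0.1617]
orientation: [[0.178, 0.984, 0.0], [0.984, -0.178, -0.0], [-0.0, 0.0, -1.0]]
force: [0.7, 0.0, -0.6]
width: 0.0133
grip_force: 61.5
```

```bash
cat >>h.py <<'E'
import cv2
def ball(tag):
    for n in("top","side"):
        im=env.get_image(n); cv2.imwrite(f"pics/{tag}_{n}.png",im); h=cv2.cvtColor(im,cv2.COLOR_BGR2HSV)
        m=cv2.inRange(h,(14,70,110),(32,255,255)); k,_,st,c=cv2.connectedComponentsWithStats(m)
        for i in range(1,k):
            if st[i,4]>12: print(n,"px",c[i].round(1),"area",st[i,4],"at z25",ray(n,c[i],.025)[:2])
E
python3 - <<'E'
from h import *
ball("b1")
print(env.get_obs()["ee_pos"])
E
```

```text
top px [274.4 234.9] area 114 at z25 [0.5356 0.017 ]
side px [256.7 244.3] area 79 at z25 [0.5258 0.0282]
[ 0.5153 -0.1077  0.1616]
```

Emit:
servo_tool(
  commands=[
    {"x": 0, "y": 0, "z": -8, "spin": 0},
    {"x": 0, "y": 0, "z": -20, "spin": 0},
    {"x": 0, "y": 0, "z": -30, "spin": 0},
    {"x": 0, "y": 0, "z": -27, "spin": 0},
    {"x": 0, "y": 0, "z": -15, "spin": 0},
  ],
)

```text
clock: 15.0
ee_pos: [0.5159, -0.1072, 0.2637]
orientation: [[0.177, 0.984, 0.002], [0.984, -0.177, 0.0], [0.001, 0.002, -1.0]]
force: [0.2, 0.7, -1.3]
width: 0.0128
grip_force: 61.5
```

Emit:
servo_tool(
  commands=[
    {"x": 15, "y": -2.5, "z": 0, "spin": 0},
    {"x": 25, "y": -4, "z": 0, "spin": 0},
    {"x": 35, "y": -5.5, "z": 0, "spin": 0},
    {"x": 38, "y": -6, "z": 0, "spin": 0},
    {"x": 38, "y": -6, "z": 0, "spin": 0},
  ],
)

```text
clock: 15.5
ee_pos: [0.5182, 0.0475, 0.2615]
orientation: [[0.177, 0.984, -0.0], [0.984, -0.177, 0.0], [0.0, -0.0, -1.0]]
force: [0.2, 0.6, -1.3]
width: 0.013
grip_force: 61.5
```

Emit:
servo_tool(
  commands=[
    {"x": 38, "y": -6, "z": 0, "spin": 0},
    {"x": 38, "y": -6, "z": 0, "spin": 0},
    {"x": 35, "y": -5.5, "z": 0, "spin": 0},
    {"x": 30, "y": -5, "z": 0, "spin": 0},
    {"x": 25, "y": -4, "z": 0, "spin": 0},
  ],
)

```text
clock: 16.0
ee_pos: [0.5213, 0.2163, 0.2613]
orientation: [[0.175, 0.985, -0.0], [0.985, -0.175, 0.0], [-0.0, -0.0, -1.0]]
force: [-0.4, -0.6, -1.6]
width: 0.0125
grip_force: 61.5
```

Emit:
servo_tool(
  commands=[
    {"x": 17, "y": -3, "z": 10, "spin": 0},
    {"x": 10, "y": -2, "z": 25, "spin": 0},
    {"x": 0, "y": 0, "z": 35, "spin": 0},
    {"x": 0, "y": 0, "z": 30, "spin": 0},
    {"x": 0, "y": 0, "z": 15, "spin": 0},
  ],
)

```text
clock: 16.5
ee_pos: [0.5204, 0.2408, 0.1435]
orientation: [[0.177, 0.984, -0.003], [0.984, -0.177, -0.002], [-0.003, -0.002, -1.0]]
force: [0.2, -0.5, -0.6]
width: 0.0127
grip_force: 61.5
```

```bash
python3 - <<'E'
from h import *
ball("b2")
print(env.get_obs()["ee_pos"], proj("side",(.536,.013,.027)),proj("top",(.536,.013,.027)))
E
```

```text
top px [275.6 234.4] area 118 at z25 [0.5364 0.0146]
side px [265.  245.7] area 132 at z25 [0.5359 0.0141]
[0.5208 0.2408 0.1445] [265.4039 245.2869] [276.32   234.5158]
```

The ball has settled at the dish centre in both cameras. Laying the scoop down.

Emit:
servo_tool(
  commands=[
    {"x": 0, "y": 0, "z": 10, "spin": 0},
    {"x": 0, "y": 0, "z": 11, "spin": 0},
    {"x": 0, "y": 0, "z": 7, "spin": 0},
    {"x": 0, "y": 0, "z": 3, "spin": 0},
    {"x": 0, "y": 0, "z": 2, "spin": 0},
  ],
)

```text
clock: 17.1
ee_pos: [0.5215, 0.2419, 0.1133]
orientation: [[0.176, 0.984, 0.0], [0.984, -0.176, 0.0], [0.0, 0.0, -1.0]]
force: [0.2, -0.8, -0.4]
width: 0.0129
grip_force: 61.6
```

Emit:
servo_tool(
  commands=[
    {"x": 0, "y": 0, "z": 2, "spin": 0},
    {"x": 0, "y": 0, "z": 2, "spin": 0},
    {"x": 0, "y": 0, "z": 2, "spin": 0},
    {"x": 0, "y": 0, "z": 1.5, "spin": 0},
    {"x": 0, "y": 0, "z": 0, "spin": 0},
  ],
)

```text
clock: 17.6
ee_pos: [0.522, 0.2415, 0.1064]
orientation: [[0.177, 0.984, 0.001], [0.984, -0.177, 0.0], [0.0, 0.001, -1.0]]
force: [-0.5, -3.0, 6.6]
width: 0.0125
grip_force: 62.9
```

Emit:
servo_tool(
  commands=[
    {"x": 0, "y": 0, "z": 1.5, "spin": 0},
    {"x": 0, "y": 0, "z": 1, "spin": 0},
    {"x": 0, "y": 0, "z": 0, "spin": 0},
  ],
)

```text
clock: 17.9
ee_pos: [0.522, 0.2415, 0.104]
orientation: [[0.177, 0.984, 0.001], [0.984, -0.177, 0.0], [0.0, 0.001, -1.0]]
force: [-0.6, -3.6, 7.0]
width: 0.013
grip_force: 63.1
```

Emit:
servo_tool(
  commands=[
    {"x": 0, "y": 0, "z": 0, "spin": 0},
    {"x": 0, "y": 0, "z": 0, "spin": 0},
    {"x": 0, "y": 0, "z": 0, "spin": 0},
    {"x": 0, "y": 0, "z": 0, "spin": 0},
    {"x": 0, "y": 0, "z": 0, "spin": 0},
  ],
  fingers=85,
)

```text
clock: 18.4
ee_pos: [0.5214, 0.2419, 0.1034]
orientation: [[0.176, 0.984, -0.0], [0.984, -0.176, -0.0], [-0.0, -0.0, -1.0]]
force: [0.2, 0.1, 0.0]
width: 0.0837
grip_force: 0.0
```

Emit:
servo_tool(
  commands=[
    {"x": 0, "y": 0, "z": -10, "spin": 0},
    {"x": 0, "y": 0, "z": -25, "spin": 0},
    {"x": 0, "y": 0, "z": -40, "spin": 0},
    {"x": 0, "y": 0, "z": -40, "spin": 0},
    {"x": 0, "y": 0, "z": -25, "spin": 0},
  ],
)

```text
clock: 18.9
ee_pos: [0.5221, 0.2417, 0.2468]
orientation: [[0.177, 0.984, 0.002], [0.984, -0.177, 0.001], [0.002, 0.002, -1.0]]
force: [0.6, 0.2, -0.9]
width: 0.0848
grip_force: 0.0
```

```bash
python3 - <<'E'
from h import *
a=np.radians(13.6); d=np.array([536.2,13.8])-70*np.array([np.cos(a),np.sin(a)]); print(d)
# tool y along dish x -> tool x heading 13.6+90
ramp(*d,220,12,103.6,3)
for n in("top","side"): cv2.imwrite(f"pics/{n}5.png",env.get_image(n))
s=cv2.imread("pics/side5.png");t=cv2.imread("pics/top5.png")
cv2.imwrite("pics/s5c.png",np.hstack([cv2.resize(s[120:270,140:290],(400,400),interpolation=cv2.INTER_CUBIC),cv2.resize(t[180:290,120:320],(400,220))if 0 else cv2.resize(t[130:290,120:280],(400,400),interpolation=cv2.INTER_CUBIC)]))
E
```

```text
[468.1627  -2.6599]
from [522.1 241.7 246.8] head 79.81 turn 23.79 force [ 0.5681  0.2364 -0.8745] w 0.08477185416026328 gf 0.0 t 18.9
{"x":-8.3,"y":-0.3,"z":0.9,"spin":-0.79}, {"x":-16.7,"y":-0.9,"z":1.8,"spin":-1.59}, {"x":-24.9,"y":-2.0,"z":2.7,"spin":-2.38}, {"x":-24.8,"y":-3.1,"z":2.7,"spin":-2.38}, {"x":-24.7,"y":-4.1,"z":2.7,"spin":-2.38}
{"x":-24.5,"y":-5.1,"z":2.7,"spin":-2.38}, {"x":-24.3,"y":-6.1,"z":2.7,"spin":-2.38}, {"x":-24.0,"y":-7.1,"z":2.7,"spin":-2.38}, {"x":-23.7,"y":-8.1,"z":2.7,"spin":-2.38}, {"x":-23.3,"y":-9.1,"z":2.7,"spin":-2.38}
{"x":-15.3,"y":-6.7,"z":1.8,"spin":-1.59}, {"x":-7.5,"y":-3.6,"z":0.9,"spin":-0.79},
```

View pics/s5c.png

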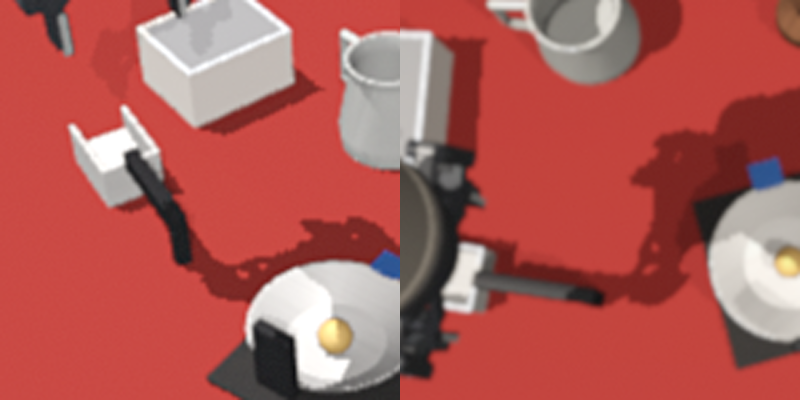

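The scoop lies flat with its heel at (182,258) in the left panel, and the ball is in the dish. Moving over the dish grip with the fingers half open.

Emit:
servo_tool(
  commands=[
    {"x": -8, "y": 0, "z": 1, "spin": -0.8},
    {"x": -17, "y": -1, "z": 2, "spin": -1.6},
    {"x": -25, "y": -2, "z": 3, "spin": -2.4},
    {"x": -25, "y": -3, "z": 3, "spin": -2.4},
    {"x": -25, "y": -4, "z": 3, "spin": -2.4},
  ],
  fingers=50,
)

```text
clock: 19.5
ee_pos: [0.4993, 0.1418, 0.2302]
orientation: [[0.007, 1.0, -0.002], [1.0, -0.007, -0.001], [-0.001, -0.002, -1.0]]
force: [-0.0, -0.3, 0.4]
width: 0.0499
grip_force: 0.0
```

Emit:
servo_tool(
  commands=[
    {"x": -24.5, "y": -5, "z": 3, "spin": -2.4},
    {"x": -24.5, "y": -6, "z": 3, "spin": -2.4},
    {"x": -24, "y": -7, "z": 3, "spin": -2.4},
    {"x": -23.5, "y": -8, "z": 3, "spin": -2.4},
    {"x": -23.5, "y": -9, "z": 3, "spin": -2.4},
  ],
)

```text
clock: 20.0
ee_pos: [0.473, 0.0195, 0.2153]
orientation: [[-0.201, 0.98, -0.002], [0.98, 0.201, -0.001], [-0.0, -0.002, -1.0]]
force: [0.3, -0.6, 0.1]
width: 0.0499
grip_force: 0.0
```

Emit:
servo_tool(
  commands=[
    {"x": -15, "y": -6.5, "z": 0, "spin": -1.6},
    {"x": -7, "y": -4, "z": 0, "spin": -0.8},
    {"x": 0, "y": 0, "z": 0, "spin": 0},
  ],
)

```text
clock: 20.3
ee_pos: [0.4679, -0.0037, 0.2159]
orientation: [[-0.238, 0.971, -0.001], [0.971, 0.238, -0.0], [-0.0, -0.001, -1.0]]
force: [-0.5, 1.6, 0.5]
width: 0.0499
grip_force: 0.0
```

```bash
python3 - <<'E'
from h import *
ramp(468.2,-2.7,122,8,103.6,3)
E
```

```text
from [467.9  -3.7 215.9] head 103.77 turn -0.17 force [-0.479   1.6158  0.5441] w 0.04992680294455976 gf 0.0 t 20.3
{"x":0.0,"y":0.0,"z":5.2,"spin":0.01}, {"x":0.1,"y":0.1,"z":10.4,"spin":0.02}, {"x":0.1,"y":0.1,"z":15.7,"spin":0.03}, {"x":0.1,"y":0.1,"z":15.7,"spin":0.03}, {"x":0.1,"y":0.1,"z":15.7,"spin":0.03}
{"x":0.1,"y":0.1,"z":15.7,"spin":0.03}, {"x":0.1,"y":0.1,"z":10.4,"spin":0.02}, {"x":0.0,"y":0.0,"z":5.2,"spin":0.01},
```

Emit:
servo_tool(
  commands=[
    {"x": 0, "y": 0, "z": 8, "spin": 0},
    {"x": 0, "y": 0, "z": 18, "spin": 0},
    {"x": 0, "y": 0, "z": 25, "spin": 0},
    {"x": 0, "y": 0, "z": 25, "spin": 0},
    {"x": 0, "y": 0, "z": 13, "spin": 0},
  ],
)

```text
clock: 20.8
ee_pos: [0.4678, -0.0019, 0.1252]
orientation: [[-0.241, 0.971, -0.003], [0.971, 0.241, -0.001], [-0.0, -0.003, -1.0]]
force: [-0.7, -0.5, -0.4]
width: 0.05
grip_force: 0.0
```

Emit:
servo_tool(
  commands=[
    {"x": 0, "y": 0, "z": 5, "spin": 0},
    {"x": 0, "y": 0, "z": 0, "spin": 0},
    {"x": 0, "y": 0, "z": 0, "spin": 0},
  ],
)

```text
clock: 21.1
ee_pos: [0.469, -0.0026, 0.123]
orientation: [[-0.239, 0.971, 0.001], [0.971, 0.239, 0.0], [0.0, 0.001, -1.0]]
force: [0.8, 0.3, 0.0]
width: 0.0499
grip_force: 0.0
```

Emit:
servo_tool(
  commands=[
    {"x": 0, "y": 0, "z": 0, "spin": 0},
    {"x": 0, "y": 0, "z": 0, "spin": 0},
    {"x": 0, "y": 0, "z": 0, "spin": 0},
    {"x": 0, "y": 0, "z": 0, "spin": 0},
    {"x": 0, "y": 0, "z": 0, "spin": 0},
  ],
  fingers=20,
  force=20,
)

```text
clock: 21.6
ee_pos: [0.4686, -0.0026, 0.1225]
orientation: [[-0.239, 0.971, 0.0], [0.971, 0.239, 0.0], [0.0, 0.0, -1.0]]
force: [-0.6, 0.3, 0.0]
width: 0.02
grip_force: 0.0
```

Emit:
servo_tool(
  commands=[
    {"x": 0, "y": 0, "z": 0, "spin": 0},
    {"x": 0, "y": 0, "z": 0, "spin": 0},
    {"x": 0, "y": 0, "z": 0, "spin": 0},
    {"x": 0, "y": 0, "z": 0, "spin": 0},
    {"x": 0, "y": 0, "z": 0, "spin": 0},
  ],
  fingers=0,
  force=20,
)

```text
clock: 22.1
ee_pos: [0.4687, -0.0027, 0.1225]
orientation: [[-0.239, 0.971, 0.0], [0.971, 0.239, 0.0], [0.0, 0.0, -1.0]]
force: [-1.2, 0.1, 5.5]
width: 0.012
grip_force: 22.9
```

Emit:
servo_tool(
  commands=[
    {"x": 0, "y": 0, "z": 0, "spin": 0},
    {"x": 0, "y": 0, "z": 0, "spin": 0},
    {"x": 0, "y": 0, "z": 0, "spin": 0},
  ],
  fingers=0,
  force=80,
)

```text
clock: 22.4
ee_pos: [0.4686, -0.0027, 0.1226]
orientation: [[-0.239, 0.971, 0.0], [0.971, 0.239, 0.0], [0.0, 0.0, -1.0]]
force: [-2.7, 0.2, 8.1]
width: 0.011
grip_force: 78.0
```

```bash
python3 - <<'E'
from h import *
ball("b3"); o=env.get_obs(); print(o["ee_pos"],o["width"],o["grip_force"],o["force"])
E
```

```text
side px [265.1 245.7] area 126 at z25 [0.5359 0.014 ]
[ 0.4686 -0.0027  0.1226] 0.010776088131271585 78.02732706069946 [-2.981  -0.6702  8.9821]
```

Emit:
servo_tool(
  commands=[
    {"x": 0, "y": 0, "z": -1, "spin": 0},
    {"x": 0, "y": 0, "z": -2, "spin": 0},
    {"x": 0, "y": 0, "z": -4, "spin": 0},
    {"x": 0, "y": 0, "z": -7, "spin": 0},
    {"x": 0, "y": 0, "z": -10, "spin": 0},
  ],
)

```text
clock: 23.0
ee_pos: [0.4684, -0.0028, 0.1469]
orientation: [[-0.239, 0.971, -0.001], [0.971, 0.239, -0.0], [-0.0, -0.001, -1.0]]
force: [0.2, 0.4, -1.5]
width: 0.0112
grip_force: 77.9
```

Emit:
servo_tool(
  commands=[
    {"x": 0, "y": 0, "z": -13, "spin": 0},
    {"x": 0, "y": 0, "z": -15, "spin": 0},
    {"x": 0, "y": 0, "z": -15, "spin": 0},
    {"x": 0, "y": 0, "z": -15, "spin": 0},
    {"x": 0, "y": 0, "z": -14, "spin": 0},
  ],
)

```text
clock: 23.5
ee_pos: [0.4686, -0.0028, 0.2201]
orientation: [[-0.239, 0.971, 0.001], [0.971, 0.239, 0.0], [0.0, 0.001, -1.0]]
force: [-0.6, -0.0, -1.8]
width: 0.0109
grip_force: 77.9
```

Emit:
servo_tool(
  commands=[
    {"x": 0, "y": 0, "z": -10, "spin": 0},
    {"x": 0, "y": 0, "z": -7, "spin": 0},
    {"x": 0, "y": 0, "z": -4, "spin": 0},
    {"x": 0, "y": 0, "z": -2, "spin": 0},
    {"x": 0, "y": 0, "z": 0, "spin": 0},
  ],
)

```text
clock: 24.0
ee_pos: [0.4685, -0.0027, 0.2413]
orientation: [[-0.239, 0.971, -0.0], [0.971, 0.239, -0.0], [-0.0, -0.0, -1.0]]
force: [-0.6, 0.4, -1.8]
width: 0.0112
grip_force: 77.9
```

```bash
cat >>h.py <<'E'
def carry(cx,cy,h1,n,k,r=70):
    """rows moving the dish centre (r ahead along dish x = tool +y) straight to cx,cy and heading h1, smoothly"""
    o=env.get_obs(); p=o["ee_pos"][:2]*1000; R=o["orientation"]; h0=np.degrees(np.arctan2(R[1,1],R[0,1]))
    u=lambda a:np.array([np.cos(np.radians(a)),np.sin(np.radians(a))])
    c0=p+r*u(h0); s=np.linspace(0,1,n+1); w=s*s*s*(10-15*s+6*s*s); d=(h1-h0+180)%360-180
    P=[c0+(np.array([cx,cy])-c0)*q-r*u(h0+d*q) for q in w]; H=h0+d*w
    print("centre",c0,"head",h0,"force",o["force"],"t",o["clock"],"ee",o["ee_pos"])
    for i in range(n):
        D=P[i+1]-P[i]; y=u(H[i]); x=np.array([-y[1],y[0]])
        print(f'{{"x":{D@x:.1f},"y":{D@y:.1f},"z":0,"spin":{H[i]-H[i+1]:.2f}}}',end=", " if (i+1)%5 else "\n")
E
python3 - <<'E'
from h import *
ball("b4")
carry(612.2,-220.3,-87.5,45,8)
E
```

```text
side px [263.4 202.8] area 145 at z25 [0.615  0.1133]
centre [536.392   14.0458] head 13.850143248156527 force [ 0.788   0.705  -2.1713] t 24.1 ee [ 0.4684 -0.0027  0.2411]
{"x":-0.0,"y":0.0,"z":0,"spin":0.01}, {"x":-0.1,"y":0.0,"z":0,"spin":0.07}, {"x":-0.2,"y":0.0,"z":0,"spin":0.19}, {"x":-0.4,"y":0.1,"z":0,"spin":0.35}, {"x":-0.7,"y":0.1,"z":0,"spin":0.55}
{"x":-0.9,"y":0.2,"z":0,"spin":0.78}, {"x":-1.2,"y":0.3,"z":0,"spin":1.03}, {"x":-1.6,"y":0.4,"z":0,"spin":1.30}, {"x":-1.9,"y":0.6,"z":0,"spin":1.59}, {"x":-2.2,"y":0.8,"z":0,"spin":1.87}
{"x":-2.5,"y":1.1,"z":0,"spin":2.16}, {"x":-2.8,"y":1.5,"z":0,"spin":2.45}, {"x":-3.0,"y":1.9,"z":0,"spin":2.72}, {"x":-3.2,"y":2.5,"z":0,"spin":2.98}, {"x":-3.3,"y":3.1,"z":0,"spin":3.22}
{"x":-3.4,"y":3.7,"z":0,"spin":3.44}, {"x":-3.3,"y":4.4,"z":0,"spin":3.64}, {"x":-3.2,"y":5.1,"z":0,"spin":3.81}, {"x":-2.9,"y":5.9,"z":0,"spin":3.96}, {"x":-2.6,"y":6.6,"z":0,"spin":4.07}
{"x":-2.2,"y":7.2,"z":0,"spin":4.16}, {"x":-1.6,"y":7.8,"z":0,"spin":4.20}, {"x":-1.1,"y":8.3,"z":0,"spin":4.22}, {"x":-0.5,"y":8.7,"z":0,"spin":4.20}, {"x":0.2,"y":9.0,"z":0,"spin":4.16}
{"x":0.8,"y":9.2,"z":0,"spin":4.07}, {"x":1.4,"y":9.2,"z":0,"spin":3.96}, {"x":2.0,"y":9.0,"z":0,"spin":3.81}, {"x":2.5,"y":8.8,"z":0,"spin":3.64}, {"x":2.9,"y":8.4,"z":0,"spin":3.44}
{"x":3.1,"y":7.9,"z":0,"spin":3.22}, {"x":3.3,"y":7.3,"z":0,"spin":2.98}, {"x":3.4,"y":6.7,"z":0,"spin":2.72}, {"x":3.3,"y":6.0,"z":0,"spin":2.45}, {"x":3.1,"y":5.3,"z":0,"spin":2.16}
{"x":2.9,"y":4.6,"z":0,"spin":1.87}, {"x":2.6,"y":3.8,"z":0,"spin":1.59}, {"x":2.2,"y":3.1,"z":0,"spin":1.30}, {"x":1.8,"y":2.5,"z":0,"spin":1.03}, {"x":1.4,"y":1.8,"z":0,"spin":0.78}
{"x":1.0,"y":1.3,"z":0,"spin":0.55}, {"x":0.6,"y":0.8,"z":0,"spin":0.35}, {"x":0.3,"y":0.4,"z":0,"spin":0.19}, {"x":0.1,"y":0.2,"z":0,"spin":0.07}, {"x":0.0,"y":0.0,"z":0,"spin":0.01}
```

Emit:
servo_tool(
  commands=[
    {"x": -0.3, "y": 0, "z": 0, "spin": 0.2},
    {"x": -0.5, "y": 0, "z": 0, "spin": 0.4},
    {"x": -0.7, "y": 0.1, "z": 0, "spin": 0.6},
    {"x": -0.9, "y": 0.2, "z": 0, "spin": 0.8},
    {"x": -1.2, "y": 0.3, "z": 0, "spin": 1},
  ],
)

```text
clock: 24.6
ee_pos: [0.47, -0.0061, 0.2414]
orientation: [[-0.187, 0.982, -0.0], [0.982, 0.187, -0.0], [-0.0, -0.0, -1.0]]
force: [0.4, 0.6, -2.2]
width: 0.011
grip_force: 77.9
```

Emit:
servo_tool(
  commands=[
    {"x": -1.6, "y": 0.4, "z": 0, "spin": 1.3},
    {"x": -1.9, "y": 0.6, "z": 0, "spin": 1.6},
    {"x": -2.2, "y": 0.8, "z": 0, "spin": 1.9},
    {"x": -2.5, "y": 1.1, "z": 0, "spin": 2.2},
    {"x": -2.8, "y": 1.5, "z": 0, "spin": 2.4},
  ],
)

```text
clock: 25.1
ee_pos: [0.4758, -0.0166, 0.2414]
orientation: [[-0.022, 1.0, -0.0], [1.0, 0.022, 0.0], [0.0, -0.0, -1.0]]
force: [-0.6, 0.6, -2.9]
width: 0.0112
grip_force: 77.9
```

Emit:
servo_tool(
  commands=[
    {"x": -3, "y": 1.9, "z": 0, "spin": 2.7},
    {"x": -3.2, "y": 2.5, "z": 0, "spin": 3},
    {"x": -3.3, "y": 3.1, "z": 0, "spin": 3.2},
    {"x": -3.4, "y": 3.7, "z": 0, "spin": 3.4},
    {"x": -3.3, "y": 4.4, "z": 0, "spin": 3.6},
  ],
)

```text
clock: 25.6
ee_pos: [0.4901, -0.0344, 0.2414]
orientation: [[0.254, 0.967, 0.0], [0.967, -0.254, -0.0], [-0.0, 0.0, -1.0]]
force: [-0.7, 0.5, -2.7]
width: 0.0109
grip_force: 77.9
```

Emit:
servo_tool(
  commands=[
    {"x": -3.2, "y": 5.1, "z": 0, "spin": 3.8},
    {"x": -2.9, "y": 5.9, "z": 0, "spin": 4},
    {"x": -2.6, "y": 6.6, "z": 0, "spin": 4.1},
    {"x": -2.2, "y": 7.2, "z": 0, "spin": 4.2},
    {"x": -1.6, "y": 7.8, "z": 0, "spin": 4.2},
  ],
)

```text
clock: 26.1
ee_pos: [0.5155, -0.0588, 0.2414]
orientation: [[0.574, 0.819, 0.0], [0.819, -0.574, -0.0], [-0.0, 0.0, -1.0]]
force: [0.3, 0.5, -2.6]
width: 0.0111
grip_force: 77.9
```

Emit:
servo_tool(
  commands=[
    {"x": -1.1, "y": 8.3, "z": 0, "spin": 4.2},
    {"x": -0.5, "y": 8.7, "z": 0, "spin": 4.2},
    {"x": 0.2, "y": 9, "z": 0, "spin": 4.2},
    {"x": 0.8, "y": 9.2, "z": 0, "spin": 4.1},
    {"x": 1.4, "y": 9.2, "z": 0, "spin": 4},
  ],
)

```text
clock: 26.6
ee_pos: [0.5486, -0.0889, 0.2414]
orientation: [[0.826, 0.563, 0.0], [0.563, -0.826, -0.0], [-0.0, 0.0, -1.0]]
force: [-0.6, 0.7, -0.7]
width: 0.011
grip_force: 77.9
```

Emit:
servo_tool(
  commands=[
    {"x": 2, "y": 9, "z": 0, "spin": 3.8},
    {"x": 2.5, "y": 8.8, "z": 0, "spin": 3.6},
    {"x": 2.9, "y": 8.4, "z": 0, "spin": 3.4},
    {"x": 3.1, "y": 7.9, "z": 0, "spin": 3.2},
    {"x": 3.3, "y": 7.3, "z": 0, "spin": 3},
  ],
)

```text
clock: 27.1
ee_pos: [0.5801, -0.1192, 0.2413]
orientation: [[0.955, 0.298, -0.0], [0.298, -0.955, -0.0], [-0.0, 0.0, -1.0]]
force: [-1.5, 0.4, -1.7]
width: 0.0111
grip_force: 77.9
```

Emit:
servo_tool(
  commands=[
    {"x": 3.4, "y": 6.7, "z": 0, "spin": 2.7},
    {"x": 3.3, "y": 6, "z": 0, "spin": 2.4},
    {"x": 3.1, "y": 5.3, "z": 0, "spin": 2.2},
    {"x": 2.9, "y": 4.6, "z": 0, "spin": 1.9},
    {"x": 2.6, "y": 3.8, "z": 0, "spin": 1.6},
  ],
)

```text
clock: 27.6
ee_pos: [0.6009, -0.1415, 0.2414]
orientation: [[0.993, 0.115, -0.0], [0.115, -0.993, -0.0], [-0.0, 0.0, -1.0]]
force: [1.4, 0.0, -2.8]
width: 0.0112
grip_force: 77.9
```

Emit:
servo_tool(
  commands=[
    {"x": 2.2, "y": 3.1, "z": 0, "spin": 1.3},
    {"x": 1.8, "y": 2.5, "z": 0, "spin": 1},
    {"x": 1.4, "y": 1.8, "z": 0, "spin": 0.8},
    {"x": 1, "y": 1.3, "z": 0, "spin": 0.5},
    {"x": 0.6, "y": 0.8, "z": 0, "spin": 0.3},
  ],
)

```text
clock: 28.1
ee_pos: [0.6085, -0.15, 0.2414]
orientation: [[0.999, 0.049, -0.0], [0.049, -0.999, -0.0], [-0.0, -0.0, -1.0]]
force: [-0.1, 0.4, -1.7]
width: 0.0112
grip_force: 77.9
```

Emit:
servo_tool(
  commands=[
    {"x": 0, "y": 0, "z": 0, "spin": 0},
    {"x": 0, "y": 0, "z": 0, "spin": 0},
    {"x": 0, "y": 0, "z": 0, "spin": 0},
    {"x": 0, "y": 0, "z": 0, "spin": 0},
  ],
)

```text
clock: 28.5
ee_pos: [0.6085, -0.1499, 0.2414]
orientation: [[0.999, 0.05, 0.0], [0.05, -0.999, 0.0], [0.0, -0.0, -1.0]]
force: [0.3, 0.1, -2.1]
width: 0.0113
grip_force: 77.9
```

```bash
python3 - <<'E'
from h import *
ball("b5")
carry(612.2,-220.3,-87.5,3,8)
z=env.get_obs()["ee_pos"][2]-.1166
a=np.radians(-87.5)
im=cv2.imread("pics/b5_top.png"); print("ball exp", proj("top",(.6122,-.2203,z+.021)),proj("side",(.6122,-.2203,z+.021)))
for n in("side","top"):
    im=cv2.imread(f"pics/b5_{n}.png")
    if n=="side": A=cv2.resize(im[140:340,280:480],(400,400),interpolation=cv2.INTER_CUBIC)
    else: B=cv2.resize(im[110:260,330:480],(400,400),interpolation=cv2.INTER_CUBIC)
cv2.imwrite("pics/s6c.png",np.hstack([A,B]))
E
```

```text
side px [389.2 252.7] area 201 at z25 [ 0.7073 -0.1636]
centre [ 612.0112 -219.7832] head -87.1384663761597 force [ 1.1549  0.5139 -1.6988] t 28.6 ee [ 0.6085 -0.1499  0.2415]
{"x":0.1,"y":0.1,"z":0,"spin":0.08}, {"x":0.4,"y":0.3,"z":0,"spin":0.21}, {"x":0.1,"y":0.1,"z":0,"spin":0.08}, ball exp [400.7678 183.8038] [388.7809 251.9844]
```

View pics/s6c.png

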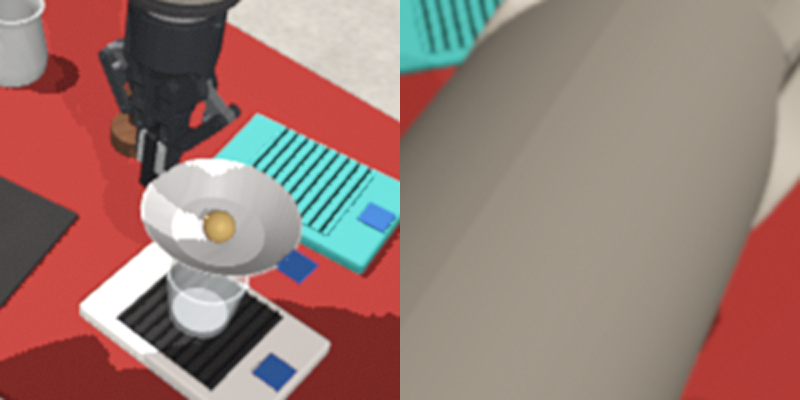

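The dish hangs above the glass with the ball at (220,227) in the left panel. The rim ellipse looks slanted, so I'll check the level numerically.

```bash
python3 - <<'E'
from h import *
o=env.get_obs(); h=np.radians(-87.1); c=np.array([.612,-.2198]); z0=o["ee_pos"][2]-.1166
im=cv2.imread("pics/b5_side.png")
def pt(lx,ly,lz,tilt,roll=0):  # tilt: nose-down about grip, deg
    t=np.radians(tilt); r=np.radians(roll); x=lx+70; z=lz-62
    X=x*np.cos(t)+z*np.sin(t)-70; Z=-x*np.sin(t)+z*np.cos(t); Y=ly*np.cos(r)-Z*np.sin(r); Z=ly*np.sin(r)+Z*np.cos(r)+62
    return np.array([c[0]+(X*np.cos(h)-Y*np.sin(h))/1e3,c[1]+(X*np.sin(h)+Y*np.cos(h))/1e3,z0+Z/1e3])
for t in(0,4,8):
    P=np.array([proj("side",pt(66*np.cos(a),66*np.sin(a),33,t)) for a in np.linspace(0,2*np.pi,73)])
    print(t,"L",P[P[:,0].argmin()],"R",P[P[:,0].argmax()],"T",P[P[:,1].argmin()],"B",P[P[:,1].argmax()],"lip",proj("side",pt(82,0,31,t)),"ball",proj("side",pt(0,0,21,t)))
hs=cv2.cvtColor(im,cv2.COLOR_BGR2HSV); m=cv2.inRange(hs,(100,120,60),(125,255,255)); k,_,st,cc=cv2.connectedComponentsWithStats(m)
print([(cc[i].round(1),st[i,4]) for i in range(1,k) if st[i,4]>30])
E
```

```text
0 L [349.3575 244.2407] R [430.3178 252.4632] T [384.1182 218.9618] B [395.4849 278.447 ] lip [431.4913 275.4778] ball [388.4704 251.8763]
4 L [348.3355 244.1094] R [428.103  255.1778] T [379.7931 218.9764] B [397.137  280.8667] lip [428.8312 278.7995] ball [386.6142 252.8132]
8 L [347.2869 243.8921] R [425.6441 257.5822] T [378.7277 218.8225] B [394.8732 283.0694] lip [425.8662 281.7177] ball [384.641  253.5482]
[(array([467.8, 248.2]), np.int32(156)), (array([427.8, 272.5]), np.int32(167)), (array([416.7, 325.5]), np.int32(193))]
```

The rim and ball pixels match a level dish centred over the glass. Lowering 18 mm leaves a gap of about 25 mm.

Emit:
servo_tool(
  commands=[
    {"x": 0.2, "y": 0.2, "z": 1, "spin": 0.2},
    {"x": 0.2, "y": 0.2, "z": 3, "spin": 0.2},
    {"x": 0, "y": 0, "z": 4, "spin": 0},
    {"x": 0, "y": 0, "z": 4, "spin": 0},
    {"x": 0, "y": 0, "z": 3, "spin": 0},
  ],
)

```text
clock: 29.1
ee_pos: [0.6088, -0.1503, 0.2259]
orientation: [[0.999, 0.043, -0.0], [0.043, -0.999, -0.0], [-0.0, 0.0, -1.0]]
force: [-0.2, -0.1, -1.6]
width: 0.0108
grip_force: 77.9
```

Emit:
servo_tool(
  commands=[
    {"x": 0, "y": 0, "z": 2, "spin": 0},
    {"x": 0, "y": 0, "z": 1, "spin": 0},
    {"x": 0, "y": 0, "z": 0, "spin": 0},
    {"x": 0, "y": 0, "z": 0, "spin": 0},
    {"x": 0, "y": 0, "z": 0, "spin": 0},
  ],
)

```text
clock: 29.6
ee_pos: [0.609, -0.1504, 0.2236]
orientation: [[0.999, 0.043, 0.0], [0.043, -0.999, -0.0], [0.0, 0.0, -1.0]]
force: [-0.8, 0.2, -3.1]
width: 0.0107
grip_force: 77.9
```

Emit:
servo_tool(
  commands=[
    {"x": 0, "y": 0, "z": 0, "spin": 0},
    {"x": 0, "y": 0, "z": 0, "spin": 0},
    {"x": 0, "y": 0, "z": 0, "spin": 0},
    {"x": 0, "y": 0, "z": 0, "spin": 0},
    {"x": 0, "y": 0, "z": 0, "spin": 0},
  ],
)

```text
clock: 30.1
ee_pos: [0.6089, -0.1503, 0.2234]
orientation: [[0.999, 0.043, -0.0], [0.043, -0.999, -0.0], [-0.0, 0.0, -1.0]]
force: [0.3, 0.7, -2.2]
width: 0.0113
grip_force: 77.9
```

```bash
python3 - <<'E'
from h import *
ball("b7"); o=env.get_obs(); z=o["ee_pos"][2]-.1166; print(o["ee_pos"],z-.082,o["grip_force"],np.abs(o["joint_vel"]).max(),proj("side",(.6122,-.2203,z+.021)))
print(env.hand_in())
E
```

```text
side px [387.8 260.1] area 194 at z25 [ 0.6905 -0.1743]
[ 0.6089 -0.1503  0.2234] 0.024819683139117782 77.89683938026428 0.12317769049766424 [387.2917 259.0892]
the job is handed in; nothing more can be done
None
```

The job is handed in at about 30 s: the ball is at the dish's centre, the scoop is flat on the counter, and the dish is held level about 25 mm above the glass with its lip at the blue pointer.

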